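# Snap the scriber and the microscope into their own stands

## Robot

A 6-joint arm with a two-finger parallel gripper is mounted at the origin on a cart in front of the work surface, level with it; the furniture and walls round the work are solid. World frame = base frame: x ahead of the robot, y to its left, z up, the work surface at z = 0. Lengths are in m, angles in rad, forces in N, time in s.
With the tool pointing down it reaches from about 0.3 to 0.875 m from the base axis. Payload 6.4 kg.
Tool frame: the origin (TCP) lies on the centre line of the jaws, within the pads' length; the fingertips stand 11 mm ahead of it and the grasp point (between the pads) lies 8 mm behind it; z points along the fingers, x is the direction in which the jaws open and shut, and the axes are right-handed (so a half turn about z gives the same grasp; the last joint's range is limited). The gripper opens to 88 mm and grips with 3 to 60 N. Pads are 18 mm wide; open, the fingers measure 123 mm over their backs; the gripper's body (75 mm by 187 mm) begins 45 mm behind the grasp point.
Start: joints at [0.954, 0.181, 1.607, -0, 1.354, -0.206], TCP at [0.23, 0.527, 0.25] pointing down, gripper open.
Joint ranges: [-2.99, 2.99], [-0.89, 2.07], [0.3, 2.58], [-1.14, 4.28], [0, 2.63], [-3.12, 3.12]. Speed limits (rad/s): [2.57, 2.57, 3.01, 3.14, 3.14, 3.14].

## Interface

Orientations are given as a unit quaternion [w, x, y, z].
In Python, from bench import arm gives the robot as it stands.
- The arm moves only by the tool apply_moves, never from a script. Its argument "steps" is a list of rows, each a list of 7 numbers: the shift along the world's x, y, z in cm, then the turn, a rotation vector about the world's x, y, z in rad, then the closure, from -1 (fully open) to 1 (shut). In form: [[dx, dy, dz, ax, ay, az, jaw], ...]. A call has 1 to 12 rows; each row is the pose to reach, as a shift and turn from the pose commanded when the call began; what a row does not reach only later rows make up. A row lasts 1/8 s, in which the tool goes at most 62.5 mm and 10.7 degrees, less where a joint would pass 70% of its speed; a pose out of reach is approached as far as the arm can. A call with a gripper value outside its range is refused whole. The fingers move at their own pace and stop on an object; "force" is the grip in N (left out, the last holds). Time passes only in rows, so rows that repeat a pose let the fingers close. It gives the time, the measured TCP pose, the force and the opening at its end, in the units of the state.
- arm.observe(): the state, without advancing time (a new reading comes with each control period).
- arm.read_camera(name): name is "scene" or "top" or "wrist"; returns a dict with "color" (400x640x3 uint8, red, green, blue), "fx", "fy", "cx", "cy" (pixels), "world_from_camera" (4x4, takes a point from camera to world coordinates). Camera axes: x right, y up, looking along -z (the intrinsics and any distortion apply to the point x, -y, -z); pixel columns grow to the right and rows downward; lengths in m; the calibration is good to about 2 mm. A picture is of the moment at which its call begins. There is no depth.
- arm.sign_off(): hands the job in, once; it reports no verdict.
The state is a dict: "clock": time; "qpos": joint angles; "dq": joint speeds; "tau": joint torques, N m; "position": TCP position; "tcp_rot": TCP orientation; "contact_force": force on the tool from outside, world axes, zero at the start; "wrist_torque": the same for the moment, N m; "width": opening from 0.0 (shut) to 1.0 (fully open).
Only numpy, scipy, OpenCV 4.12 (cv2) and the standard library are available. Lean on these libraries where they do the work, as an engineer would, in place of code of your own. Each camera call takes 0.05 s, during which the arm holds its last target.

## Task

Put the two hand instruments that lie on the table, the slim scriber and the thick tube microscope, back into the spring-clip stands that fit their barrels (one of the three stands stays empty): tip towards the low end of the slope, barrel centred between the two clips, pressed in until both clips have snapped round it. Then let go, without shifting the specimens and the marker that lie between.

Things in the scene. Friction and masses are not known exactly. Their poses are not given: they have to be found in the camera images.
- scriber: slim hand scriber, lying on the table: round black barrel, 16 mm in diameter, x = -60 to +60 mm, with thin flush metal bands; a slender metal cone that ends in a needle point at the -x end (tip at x = -84 mm); black hexagonal collar (16 mm across flats, x = 60 to 72 mm, keeps it from rolling) and a 3 mm end cap at the +x end. Origin: middle of the barrel on its axis, 8 mm above the table as it lies; x from tip to collar
- scriber_tip (a point): tip of the scriber, on its axis, 84 mm from the middle of the barrel
- microscope: thick tube microscope (pocket inspection microscope), lying on the table: round black barrel, 34 mm in diameter, x = -60 to +60 mm, with thin flush metal bands; a stubby metal objective tube, 22 mm in diameter, at the -x end (tip at x = -84 mm); black hexagonal collar (34 mm across flats, x = 60 to 72 mm, keeps it from rolling) and a 3 mm end cap at the +x end. Origin: middle of the barrel on its axis, 17 mm above the table as it lies; x from tip to collar
- microscope_tip (a point): tip of the microscope, on its axis, 84 mm from the middle of the barrel
- stand_small: bench stand for 16 mm barrels: grey base plate 138 x 41 x 10 mm, two short posts, a bar that slopes up at 25 degrees away from the robot, with two steel spring clips sized for a round barrel of 16 mm. It is heavy and stays put. Origin: underside of the base, below the cradle's origin; x away from the robot, along the bar as seen from above
- cradle_small: frame of the 16 mm stand's cradle. Origin: on the axis that a seated barrel takes, midway between the clips, 115 mm above the table. x runs up the slope along that axis (25 degrees above level), y across, z out of the clips' mouths, square to the slope. A barrel is pushed in along -z and seats with its axis at z = 0; 14 mm of air is left between the barrel and the 16 mm wide bar
- mouth_small (a point): point in the cradle frame at x = y = 0, level with the top of the clips' flared lips (z = 10 mm). Clips: centred at x = +42 and -42 mm, each 12 mm long in x, 72 mm clear between them for gripper fingers; two sprung leaves each, 10 mm apart at the narrowest, 18 mm at the flare. The 16 mm barrel goes in with about 10 N for both clips together, which then snap round it and draw it down to their floor
- guard_small (a point): middle of the upright guard plate (26 mm wide, 3.5 mm thick) at the low end of the bar, about 98 mm down the slope from the cradle's origin; the tip of a seated instrument ends some 13 mm before it
- stand_medium: bench stand for 24 mm barrels: grey base plate 138 x 54 x 10 mm, two short posts, a bar that slopes up at 25 degrees away from the robot, with two steel spring clips sized for a round barrel of 24 mm. It is heavy and stays put. Origin: underside of the base, below the cradle's origin; x away from the robot, along the bar as seen from above
- cradle_medium: frame of the 24 mm stand's cradle. Origin: on the axis that a seated barrel takes, midway between the clips, 115 mm above the table. x runs up the slope along that axis (25 degrees above level), y across, z out of the clips' mouths, square to the slope. A barrel is pushed in along -z and seats with its axis at z = 0; 14 mm of air is left between the barrel and the 16 mm wide bar
- mouth_medium (a point): point in the cradle frame at x = y = 0, level with the top of the clips' flared lips (z = 15 mm). Clips: centred at x = +42 and -42 mm, each 12 mm long in x, 72 mm clear between them for gripper fingers; two sprung leaves each, 15 mm apart at the narrowest, 27 mm at the flare. The 24 mm barrel goes in with about 10 N for both clips together, which then snap round it and draw it down to their floor
- guard_medium (a point): middle of the upright guard plate (26 mm wide, 3.5 mm thick) at the low end of the bar, about 98 mm down the slope from the cradle's origin; the tip of a seated instrument ends some 13 mm before it
- stand_large: bench stand for 34 mm barrels: grey base plate 138 x 70 x 10 mm, two short posts, a bar that slopes up at 25 degrees away from the robot, with two steel spring clips sized for a round barrel of 34 mm. It is heavy and stays put. Origin: underside of the base, below the cradle's origin; x away from the robot, along the bar as seen from above
- cradle_large: frame of the 34 mm stand's cradle. Origin: on the axis that a seated barrel takes, midway between the clips, 115 mm above the table. x runs up the slope along that axis (25 degrees above level), y across, z out of the clips' mouths, square to the slope. A barrel is pushed in along -z and seats with its axis at z = 0; 14 mm of air is left between the barrel and the 16 mm wide bar
- mouth_large (a point): point in the cradle frame at x = y = 0, level with the top of the clips' flared lips (z = 21 mm). Clips: centred at x = +42 and -42 mm, each 12 mm long in x, 72 mm clear between them for gripper fingers; two sprung leaves each, 22 mm apart at the narrowest, 39 mm at the flare. The 34 mm barrel goes in with about 10 N for both clips together, which then snap round it and draw it down to their floor
- guard_large (a point): middle of the upright guard plate (26 mm wide, 3.5 mm thick) at the low end of the bar, about 98 mm down the slope from the cradle's origin; the tip of a seated instrument ends some 13 mm before it
- specimen_6: bystander: round mounted specimen, 40 mm in diameter, 21 mm high; origin at the centre of its underside
- specimen_7: bystander: round mounted specimen, 30 mm in diameter, 18 mm high; origin at the centre of its underside
- marker_red: bystander: square-bodied marker lying flat, 135 mm long (along its y), 13 mm wide, 14 mm high; origin at the centre of the underside

How it is judged:
By the outcome, as a careful person would: the job done as asked, in the order asked, and still so for the second after the job is handed in, with the robot touching nothing.
It also fails if it takes over 58 s, if anything falls off the work surface, if the arm or the gripper's body presses on something with over 40 N, if the wrist force passes 120 N, or if a joint passes its speed limit or range.

## Working session

There is one attempt and no reset: what is moved stays moved. The work goes in short steps, Python scripts to look and compute and a tool call to move; the robot and the scene stay as the last step left them, time stands still between calls to the robot, and variables do not carry over. Pictures are saved under pics/ and viewed, and the job is handed in when it is done.

Besides the shell and the picture viewer there is one more tool, called after "Request:" as name(argument=value, ...), one argument or row to a line, values as JSON. apply_moves: Moves the arm, as the interface text tells. Its arguments: {"type":"object","properties":{"steps":{"type":"array","items":{"type":"array","items":{"type":"number"}}},"force":{"type":"number"}},"required":["steps"]}

```bash
ls; mkdir -p pics
python3 - <<'E'
from bench import arm
import cv2
s=arm.observe()
for k,v in s.items(): print(k,v)
for n in ["scene","top","wrist"]:
    c=arm.read_camera(n)
    cv2.imwrite(f"pics/{n}0.png",c["color"][:,:,::-1])
    print(n,[c[k] for k in("fx","fy","cx","cy")],[k for k in c]); print(c["world_from_camera"])
E
```

```text
pics
clock 0.0
qpos [ 9.53652069e-01  1.81534662e-01  1.60799448e+00 -1.13224718e-05
  1.35379170e+00 -2.06299399e-01]
dq [-2.37065405e-05  3.19730110e-03  3.48976876e-04  6.80846047e-04
 -7.06340636e-04  1.29719787e-03]
tau [-1.35792900e-03 -4.33854461e+01 -3.41855621e+01  7.04205246e-02
  3.81560368e-02 -1.48052241e-04]
position [0.22932973 0.52672966 0.24882024]
tcp_rot [ 3.20574587e-04  8.36474965e-01  5.48004458e-01 -8.02444738e-04]
contact_force [-0.34573002 -1.02838336 -0.36569089]
wrist_torque [ 1.77313191e-02 -9.25502848e-05  2.92080848e-03]
width 1.004685408476049
scene [424.01917802003584, 424.01917802003584, 320.21259488017375, 208.29102460839852] ['color', 'fx', 'fy', 'cx', 'cy', 'world_from_camera']
[[ 0.60577902  0.54018636 -0.58414936 -0.16103542]
 [-0.79541307  0.42843276 -0.42867635 -0.45571522]
 [ 0.0187036   0.72432318  0.68920687  0.88496503]
 [ 0.          0.          0.          1.        ]]
top [388.51249152569125, 388.51249152569125, 308.62394991664763, 196.42063501881583] ['color', 'fx', 'fy', 'cx', 'cy', 'world_from_camera']
[[-0.02157527  0.99156507 -0.12780149  0.36891348]
 [-0.99946031 -0.02455893 -0.02181625 -0.00213113]
 [-0.0247709   0.12726183  0.9915598   1.06804532]
 [ 0.          0.          0.          1.        ]]
wrist [278.1495933049689, 278.1495933049689, 315.7077920918296, 203.7588771403507] ['color', 'fx', 'fy', 'cx', 'cy', 'world_from_camera']
[[ 0.39913871 -0.86914093 -0.29203137  0.15411953]
 [ 0.91688932  0.3778302   0.12867908  0.56096659]
 [-0.00150198 -0.31912125  0.9477127   0.38331468]
 [ 0.          0.          0.          1.        ]]
```

View pics/top0.png

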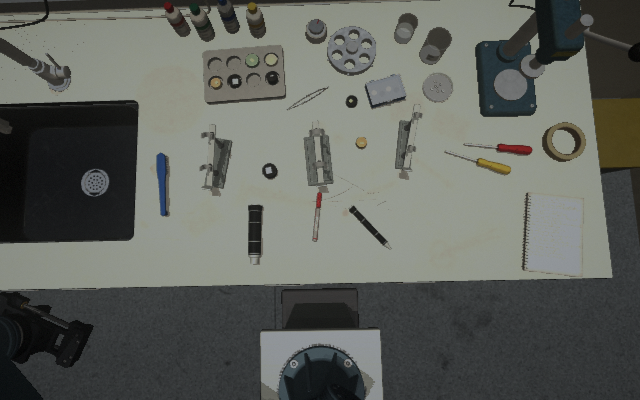

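View pics/scene0.png

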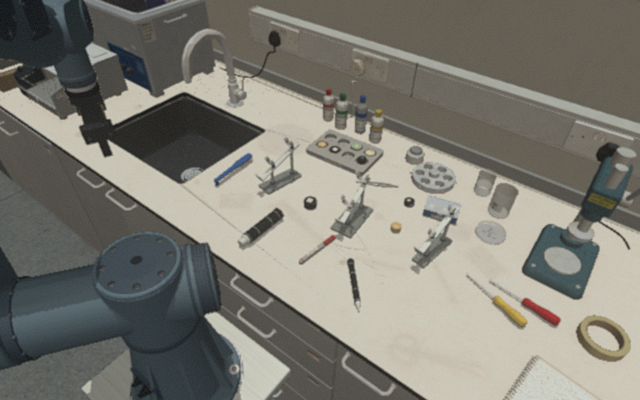

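View pics/wrist0.png

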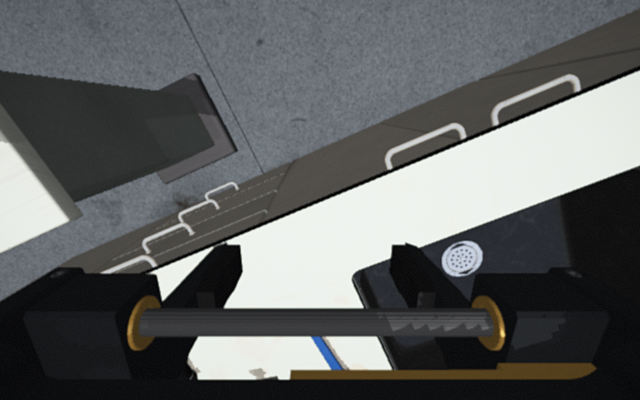

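```bash
cat > h.py <<'E'
import numpy as np, cv2
from bench import arm
def ray(c,u,v):
    T=np.array(c["world_from_camera"]); d=np.array([(u-c["cx"])/c["fx"],-(v-c["cy"])/c["fy"],-1.0])
    return T[:3,3],T[:3,:3]@d
def onz(c,u,v,z):
    o,d=ray(c,u,v); return o+d*(z-o[2])/d[2]
def proj(c,p):
    T=np.array(c["world_from_camera"]); q=T[:3,:3].T@(np.array(p)-T[:3,3]); return np.array([c["cx"]+c["fx"]*q[0]/-q[2],c["cy"]-c["fy"]*q[1]/-q[2]])
def tri(c1,a,c2,b):
    o1,d1=ray(c1,*a);o2,d2=ray(c2,*b);d1/=np.linalg.norm(d1);d2/=np.linalg.norm(d2)
    t=np.linalg.lstsq(np.stack([d1,-d2],1),o2-o1,rcond=None)[0]
    p,q=o1+d1*t[0],o2+d2*t[1]; return (p+q)/2,np.linalg.norm(p-q)
def crop(im,x0,y0,x1,y1,k,fn):
    g=cv2.resize(im[y0:y1,x0:x1,::-1],None,fx=k,fy=k,interpolation=cv2.INTER_CUBIC)
    cv2.imwrite(fn,g)
E
python3 - <<'E'
from h import *
import pickle
t=arm.read_camera("top");s=arm.read_camera("scene");pickle.dump((t,s),open("c0.pkl","wb"))
crop(t["color"],190,110,290,200,8,"pics/t1.png")
crop(t["color"],290,100,440,200,5,"pics/t2.png")
crop(t["color"],235,180,405,280,4,"pics/t3.png")
crop(s["color"],230,130,330,250,5,"pics/s1.png")
crop(s["color"],300,165,480,325,4,"pics/s2.png")
E
```

```text
(no output)
```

View pics/t1.png

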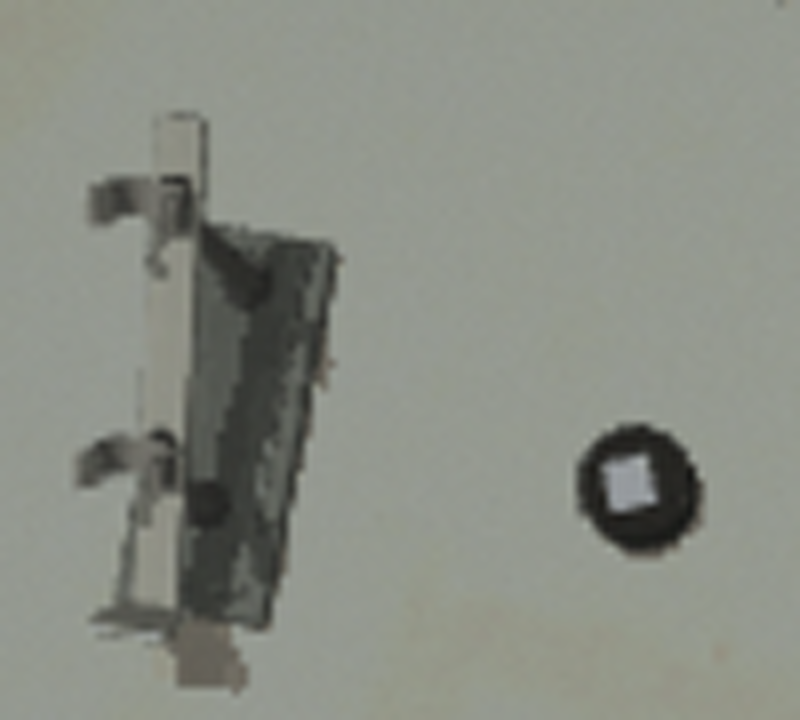

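View pics/t2.png

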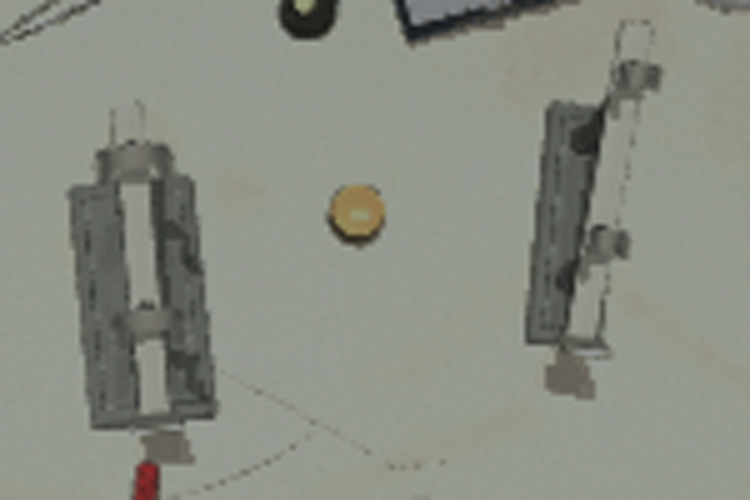

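View pics/t3.png

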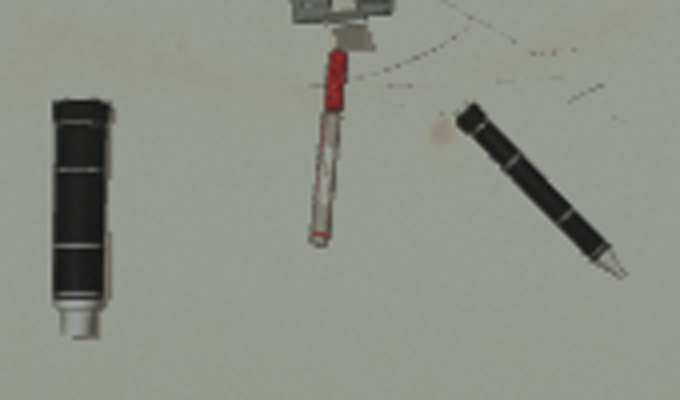

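View pics/s1.png

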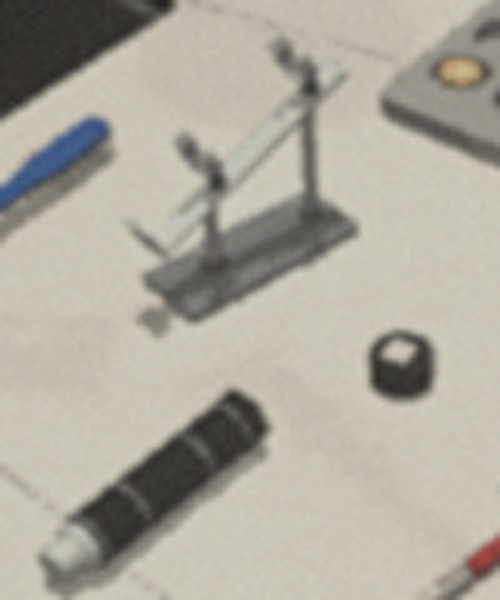

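View pics/s2.png

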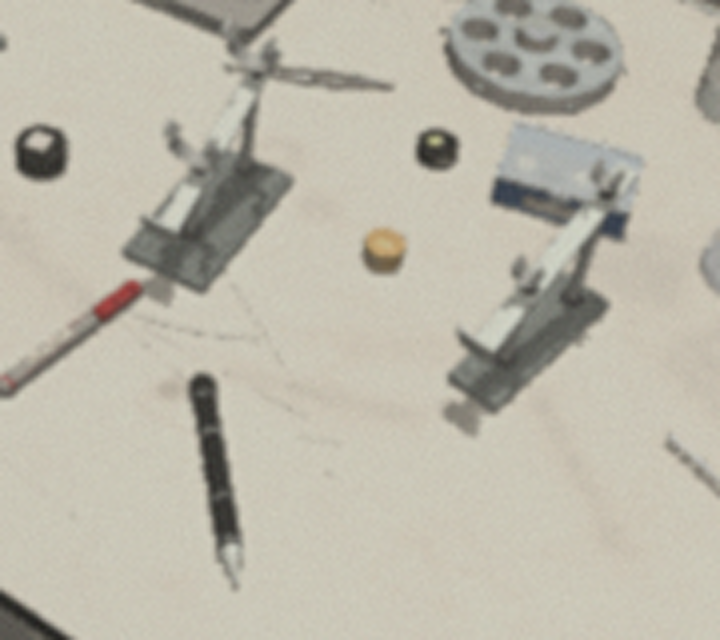

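Run:
```python
from h import *
import pickle
t,s=pickle.load(open("c0.pkl","rb"))
def f(c,o,k,pts,z):
    return [onz(c,o[0]+(x+.5)/k-.5,o[1]+(y+.5)/k-.5,z)[:2] for x,y in pts]
T1=(190,110);T2=(290,100);S1=(230,130);S2=(300,165);T3=(235,180)
for n,P in [("left s",f(s,S1,5,[(145,275),(192,313),(358,225)],.010)),("left t",f(t,T1,8,[(338,240),(270,628),(180,610)],.010)),
 ("mid t",f(t,T2,5,[(70,187),(193,178),(95,428),(215,415)],.01)),("mid s",f(s,S2,4,[(123,247),(205,285),(293,180)],.01)),
 ("right t",f(t,T2,5,[(552,103),(600,106),(527,342)],.01)),("right s",f(s,S2,4,[(450,374),(495,406),(608,298)],.01))]:
    P=np.array(P);print(n,P.round(4).tolist(),[round(float(np.linalg.norm(P[i]-P[j])),4) for i in range(len(P)) for j in range(i)])
```

```text
left s [[0.5458, 0.3074], [0.5374, 0.2596], [0.6689, 0.2337]] [0.0485, 0.1434, 0.134]
left t [[0.6719, 0.2338], [0.5345, 0.2569], [0.5416, 0.2883]] [0.1393, 0.1413, 0.0322]
mid t [[0.6735, 0.0316], [0.6767, -0.0374], [0.5365, 0.0205], [0.542, -0.0457]] [0.0691, 0.1375, 0.1517, 0.1525, 0.1349, 0.0665]
mid s [[0.5388, 0.0201], [0.5447, -0.047], [0.674, -0.0386]] [0.0674, 0.1473, 0.1296]
right t [[0.7141, -0.2394], [0.7116, -0.266], [0.5784, -0.2187]] [0.0267, 0.1373, 0.1414]
right s [[0.5795, -0.2218], [0.5737, -0.2584], [0.7098, -0.2762]] [0.037, 0.1412, 0.1373]
```

```bash
cat >> h.py <<'E'
def dark(c,roi,z,thr=70,close=3):
    x0,y0,x1,y1=roi; im=c["color"][y0:y1,x0:x1].max(2)
    k=2; 
    m=(im<thr).astype(np.uint8)
    m=cv2.morphologyEx(m,cv2.MORPH_CLOSE,np.ones((close,close),np.uint8))
    n,l,st,_=cv2.connectedComponentsWithStats(m)
    i=1+np.argmax(st[1:,4]); vs,us=np.nonzero(l==i)
    P=np.array([onz(c,u+x0,v+y0,z)[:2] for u,v in zip(us,vs)])
    (cx,cy),(w,h),a=cv2.minAreaRect((P*1000).astype(np.float32))
    vx,vy,mx,my=cv2.fitLine((P*1000).astype(np.float32),cv2.DIST_L2,0,.01,.01).ravel()
    d=np.array([vx,vy]); d=d*np.sign(d[0]); q=(P*1000-[mx,my])@d; 
    n=np.array([-d[1],d[0]]);r=(P*1000-[mx,my])@n
    ends=[mx,my]+np.outer([q.min(),q.max()],d)
    return dict(n=len(us),rect=(cx,cy,w,h,a),mid=(mx,my),yaw=np.degrees(np.arctan2(d[1],d[0])),ends=ends.round(1).tolist(),len=np.ptp(q),wid=np.ptp(r))
E
python3 - <<'E'
from h import *
import pickle
t,s=pickle.load(open("c0.pkl","rb"))
print(dark(t,(340,195,400,255),.008)); print(dark(s,(335,250,370,320),.008))
print(dark(t,(240,195,270,268),.017)); print(dark(s,(235,200,290,250),.017))
E
```

```text
{'n': 279, 'rect': (423.1181335449219, -137.62661743164062, 132.83734130859375, 16.17438316345215, 42.22561264038086), 'mid': (np.float32(423.5555), np.float32(-137.0583)), 'yaw': np.float32(42.065224), 'ends': [[373.7, -182.0], [472.3, -93.0]], 'len': np.float64(132.83092281009772), 'wid': np.float64(16.291366579222952)}
{'n': 94, 'rect': (410.12799072265625, -148.6696319580078, 73.79383850097656, 10.687824249267578, 42.082855224609375), 'mid': (np.float32(409.91714), np.float32(-148.85893)), 'yaw': np.float32(41.329315), 'ends': [[382.4, -173.1], [437.8, -124.3]], 'len': np.float64(73.78995383557208), 'wid': np.float64(10.853285775947999)}
{'n': 633, 'rect': (418.2591857910156, 169.23529052734375, 38.39169692993164, 132.39283752441406, 88.79102325439453), 'mid': (np.float32(417.85135), np.float32(169.8774)), 'yaw': np.float32(-1.2868474), 'ends': [[352.1, 171.4], [484.4, 168.4]], 'len': np.float64(132.39301369491176), 'wid': np.float64(38.395546324765945)}
{'n': 378, 'rect': (423.5307922363281, 168.89450073242188, 35.39604568481445, 139.076416015625, 88.63169860839844), 'mid': (np.float32(424.55692), np.float32(168.41446)), 'yaw': np.float32(0.77110004), 'ends': [[353.4, 167.5], [493.3, 169.3]], 'len': np.float64(139.89089148245466), 'wid': np.float64(38.171136317309795)}
```

Request:
apply_moves(
  steps=[
    [18.9,-66.9,-4,0,0,-1.997,-1],
    [18.9,-66.9,-4,0,0,-1.997,-1],
    [18.9,-66.9,-4,0,0,-1.997,-1],
    [18.9,-66.9,-4,0,0,-1.997,-1],
    [18.9,-66.9,-4,0,0,-1.997,-1],
    [18.9,-66.9,-4,0,0,-1.997,-1],
    [18.9,-66.9,-4,0,0,-1.997,-1],
    [18.9,-66.9,-4,0,0,-1.997,-1],
    [18.9,-66.9,-4,0,0,-1.997,-1],
    [18.9,-66.9,-4,0,0,-1.997,-1],
    [18.9,-66.9,-4,0,0,-1.997,-1],
    [18.9,-66.9,-4,0,0,-1.997,-1],
  ],
  force=40,
)

```text
clock: 1.75
position: [0.4189, -0.1452, 0.2096]
tcp_rot: [0.0, 0.913, -0.409, 0.0]
contact_force: [0.3, 1.3, -0.6]
width: 0.999
```

```bash
cat >> h.py <<'E'
from scipy.spatial.transform import Rotation as Ro
def st():
    s=arm.observe(); w,x,y,z=s["tcp_rot"]; R=Ro.from_quat([x,y,z,w]).as_matrix()
    print("t",round(s["clock"],2),"p",np.round(s["position"],4),"x",R[:,0].round(4),"z",R[:,2].round(4),"F",np.round(s["contact_force"],1),"M",np.round(s["wrist_torque"],2),"w",round(s["width"]*88,1),"q",np.round(s["qpos"],2))
    return np.array(s["position"]),R
E
python3 - <<'E'
from h import *
import pickle
st()
w=arm.read_camera("wrist");pickle.dump(w,open("w1.pkl","wb"))
cv2.imwrite("pics/w1.png",w["color"][:,:,::-1]); print(w["world_from_camera"])
E
```

```text
t 1.75 p [ 0.4189 -0.1452  0.2096] x [ 6.658e-01 -7.461e-01  2.000e-04] z [-1.e-04 -4.e-04 -1.e+00] F [ 0.3  1.3 -0.6] M [-0.06  0.15  0.01] w 87.9 q [-0.6  -0.08  1.97 -0.    1.26  0.24]
[[ 0.66593524  0.70774113  0.23586596  0.48148851]
 [-0.74600765  0.63105839  0.21269201 -0.08903346]
 [ 0.00168569 -0.31759692  0.94822432  0.34390687]
 [ 0.          0.          0.          1.        ]]
```

View pics/w1.png

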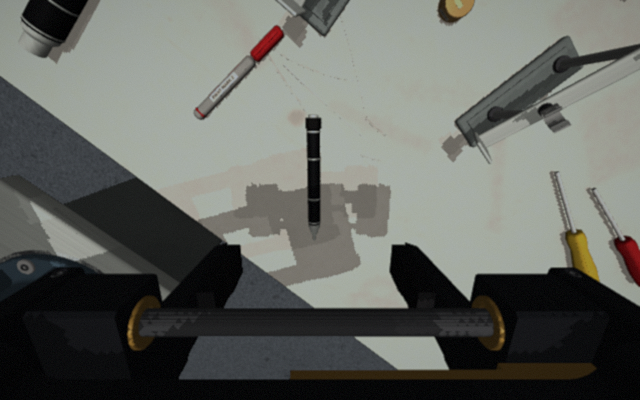

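Run:
```python
from h import *
import pickle
w=pickle.load(open("w1.pkl","rb"))
r=dark(w,(295,105,335,235),.008,60,5); print(r)
d=np.array([np.cos(np.radians(r["yaw"])),np.sin(np.radians(r["yaw"]))])
print("centre",(np.array(r["ends"][1])-75*d),(np.array(r["ends"][0])+60*d))
c=w["color"]; crop(c,290,100,340,250,5,"pics/w1c.png")
crop(c,420,20,640,200,3,"pics/w1d.png")
for p in [(.4189,-.1452,.0)]: print(proj(w,p))
```

```text
{'n': 1328, 'rect': (423.85186767578125, -137.00845336914062, 133.682373046875, 16.32114601135254, 41.7518196105957), 'mid': (np.float32(427.5503), np.float32(-133.99524)), 'yaw': np.float32(42.048378), 'ends': [[374.4, -182.0], [473.7, -92.4]], 'len': np.float64(133.73459250245583), 'wid': np.float64(16.322999967083454)}
centre [ 418.00653    -142.63183823] [ 418.95477524 -141.81452942]
[315.42480683 180.51498728]
```

View pics/w1c.png

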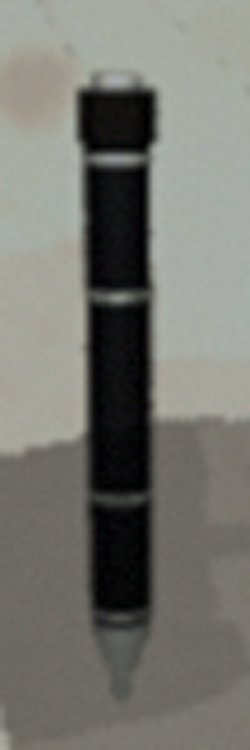

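View pics/w1d.png

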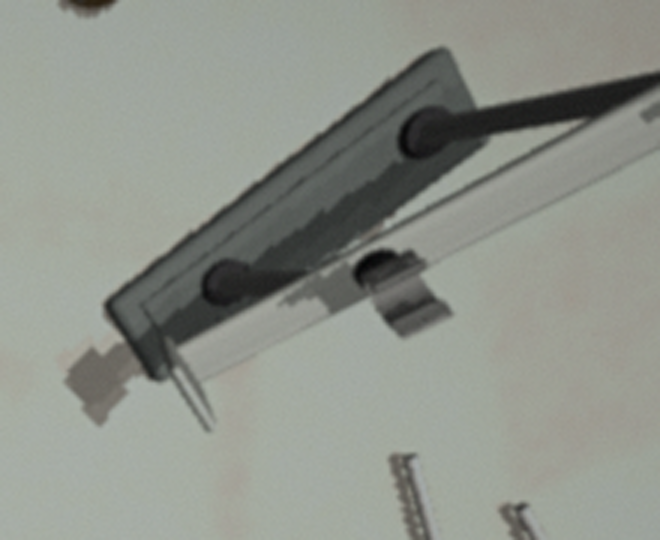

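Request:
apply_moves(
  steps=[
    [0.03,0.07,-6,0,0,0.004,-0.2],
    [0.03,0.07,-12,0,0,0.004,0],
    [0.03,0.07,-16,0,0,0.004,0],
    [0.03,0.07,-17,0,0,0.004,0],
    [0.03,0.07,-17,0,0,0.004,0],
  ],
)

```text
clock: 2.42
position: [0.4191, -0.1404, 0.0402]
tcp_rot: [-0.0, 0.915, -0.404, -0.0]
contact_force: [0.2, 0.1, 1.1]
width: 0.5
```

Run:
```python
from h import *
import pickle
st()
w=arm.read_camera("wrist");pickle.dump(w,open("w2.pkl","wb"))
cv2.imwrite("pics/w2.png",w["color"][:,:,::-1])
st()
```

```text
t 2.42 p [ 0.4191 -0.1404  0.0402] x [ 6.738e-01 -7.389e-01 -4.000e-04] z [-2.e-04  3.e-04 -1.e+00] F [0.2 0.1 1.1] M [-0.01  0.09  0.04] w 44.0 q [-0.59  0.21  2.07  0.    0.86  0.24]
t 2.48 p [ 0.4198 -0.141   0.041 ] x [ 0.6736 -0.7391  0.0017] z [ 1.5e-03 -9.0e-04 -1.0e+00] F [ 1.  -0.4 -0. ] M [-0.05  0.14 -0.02] w 44.1 q [-0.59  0.21  2.07  0.    0.86  0.24]
```

View pics/w2.png

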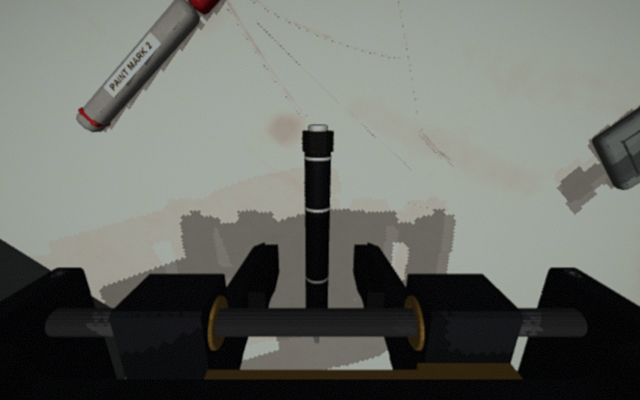

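Request:
apply_moves(
  steps=[
    [0,0,-2.0,0,0,0,0],
    [0,0,-2.7,0,0,0,0],
    [0,0,-2.7,0,0,0,0.2],
    [0,0,-2.7,0,0,0,1],
    [0,0,-2.7,0,0,0,1],
    [0,0,-2.7,0,0,0,1],
    [0,0,-2.7,0,0,0,1],
    [0,0,-2.7,0,0,0,1],
  ],
  force=45,
)

```text
clock: 3.48
position: [0.4193, -0.1414, 0.0132]
tcp_rot: [0.0, 0.915, -0.405, 0.0]
contact_force: [0.1, 0.1, 5.7]
width: 0.163
```

Run:
```python
from h import *
st()
w=arm.read_camera("wrist")
crop(w["color"],200,100,440,340,3,"pics/w3.png")
st()
```

```text
t 3.48 p [ 0.4193 -0.1414  0.0132] x [ 0.6727 -0.7399  0.0009] z [ 7.e-04 -5.e-04 -1.e+00] F [0.1 0.1 5.7] M [0.04 0.26 0.01] w 14.4 q [-0.59  0.28  2.07 -0.    0.79  0.24]
t 3.52 p [ 0.4193 -0.1414  0.0132] x [ 0.6727 -0.7399  0.0008] z [ 7.e-04 -5.e-04 -1.e+00] F [-0.8  0.6  5.4] M [0.02 0.27 0.01] w 14.6 q [-0.59  0.28  2.07 -0.    0.79  0.24]
```

View pics/w3.png

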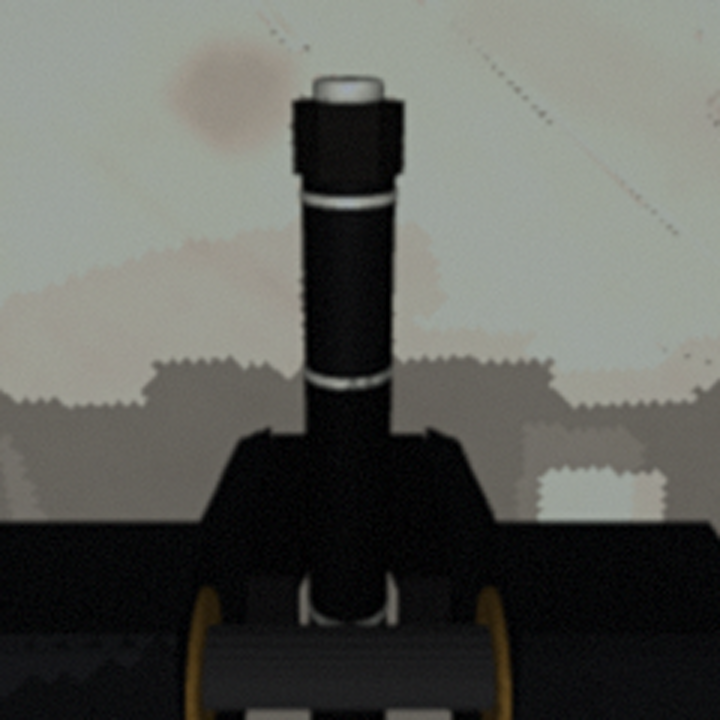

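Run:
```python
from h import *
import pickle
w=pickle.load(open("w1.pkl","rb"))
def f(c,o,k,pts,z): return np.array([onz(c,o[0]+(x+.5)/k-.5,o[1]+(y+.5)/k-.5,z)[:2] for x,y in pts])
P=f(w,(420,20),3,[(105,300),(440,48),(155,372),(487,138)],.01)
print(P.round(4),[round(float(np.linalg.norm(P[i]-P[j])),4) for i,j in[(0,1),(0,2),(2,3)]])
d=P[1]-P[0];yaw=np.arctan2(d[1],d[0]);print(np.degrees(yaw), P[[0,1,2]].mean(0),(P[1]+P[2])/2)
```

```text
[[ 0.5809 -0.2153]
 [ 0.7137 -0.2367]
 [ 0.5767 -0.2513]
 [ 0.7092 -0.2746]] [0.1345, 0.0363, 0.1345]
-9.147754121123123 [ 0.62377999 -0.23444091] [ 0.64519597 -0.24400528]
```

Request:
apply_moves(
  steps=[
    [0,0,3,0,0,0,1],
    [0,0,9,0,0,0,1],
    [0,0,15,0,0,0,1],
    [0,0,20,0,0,0,1],
    [2,0,23,0,0,0,1],
    [2,0,23,0,0,0,1],
  ],
)

```text
clock: 4.28
position: [0.4406, -0.1419, 0.245]
tcp_rot: [0.0, 0.915, -0.404, 0.003]
contact_force: [0.1, -1.6, -1.0]
width: 0.163
```

Run:
```python
from h import *
st()
w=arm.read_camera("wrist")
cv2.imwrite("pics/w4.png",w["color"][:,:,::-1])
st()
```

```text
t 4.28 p [ 0.4406 -0.1419  0.245 ] x [ 0.6732 -0.7395  0.0052] z [ 0.0046 -0.0028 -1.    ] F [ 0.1 -1.6 -1. ] M [-0.05  0.11  0.04] w 14.4 q [-0.57 -0.08  1.89  0.    1.33  0.26]
t 4.33 p [ 0.439  -0.1411  0.2427] x [ 0.6732 -0.7395  0.0008] z [ 6.e-04 -5.e-04 -1.e+00] F [-0.1 -0.2 -1.4] M [-0.05  0.17  0.05] w 14.5 q [-0.57 -0.08  1.89 -0.    1.33  0.26]
```

View pics/w4.png

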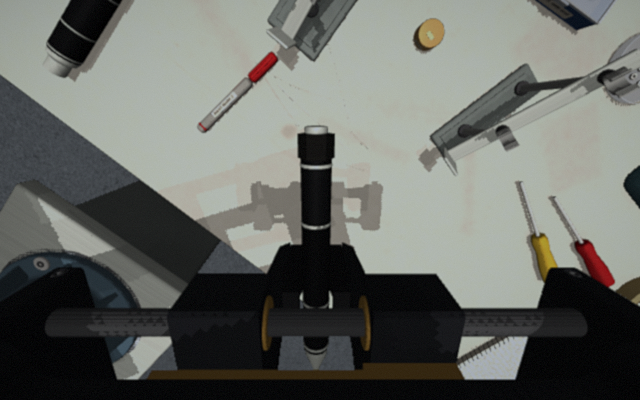

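```bash
cat >> h.py <<'E'
def frame(psi):
    a=np.radians(25);p=np.radians(psi)
    cx=np.array([np.cos(a)*np.cos(p),np.cos(a)*np.sin(p),np.sin(a)]);cy=np.array([-np.sin(p),np.cos(p),0]);cz=np.cross(cx,cy)
    return cx,cy,cz
def toolR(psi):
    cx,cy,cz=frame(psi); return np.stack([-cy,-cx,-cz],1)
def downR(ang):
    a=np.radians(ang); x=np.array([np.cos(a),np.sin(a),0]);z=np.array([0,0,-1.]); return np.stack([x,np.cross(z,x),z],1)
E
python3 - <<'E'
from h import *
psi=-9.2; cx,cy,cz=frame(psi); O=np.array([.645,-.244,.115])
Rc=downR(-47.69); Rt=toolR(psi)
print("rv",Ro.from_matrix(Rt@Rc.T).as_rotvec().round(4), np.degrees(Ro.from_matrix(Rt@Rc.T).magnitude()))
p=O+.07*cz+.07*cy+.0052*cz
print(p,(p-[.4393,-.1413,.243])*100)
E
```

```text
rv [ 0.1286 -0.4325 -0.8843] 56.88125906778643
[ 0.62481961 -0.16981929  0.18315435] [18.55196108 -2.85192945 -5.98456544]
```

Request:
apply_moves(
  steps=[
    [6,-1,0,0.043,-0.144,-0.295,1],
    [12,-2,0,0.086,-0.288,-0.59,1],
    [18.5,-2.9,0,0.1286,-0.4325,-0.8843,1],
    [18.5,-2.9,0,0.1286,-0.4325,-0.8843,1],
    [18.5,-2.9,-3,0.1286,-0.4325,-0.8843,1],
    [18.5,-2.9,-6,0.1286,-0.4325,-0.8843,1],
    [18.5,-2.9,-6,0.1286,-0.4325,-0.8843,1],
    [18.5,-2.9,-6,0.1286,-0.4325,-0.8843,1],
  ],
)

```text
clock: 5.32
position: [0.6237, -0.1703, 0.1826]
tcp_rot: [0.14, -0.633, 0.744, -0.164]
contact_force: [-0.3, 0.0, 0.3]
width: 0.166
```

Run:
```python
from h import *
import pickle
st()
w=arm.read_camera("wrist");t=arm.read_camera("top");s=arm.read_camera("scene")
pickle.dump((w,t,s),open("c5.pkl","wb"))
cv2.imwrite("pics/w5.png",w["color"][:,:,::-1])
cv2.imwrite("pics/s5.png",s["color"][:,:,::-1])
st()
```

```text
t 5.33 p [ 0.6237 -0.1703  0.1826] x [-1.597e-01 -9.872e-01 -1.000e-04] z [ 0.4163 -0.0672 -0.9067] F [-0.3  0.   0.3] M [0.1  0.35 0.03] w 14.6 q [-0.52  0.17  1.83  0.22  0.75  1.08]
t 5.47 p [ 0.6248 -0.1707  0.1843] x [-1.601e-01 -9.871e-01  7.000e-04] z [ 0.4189 -0.0686 -0.9054] F [-0.3 -0.1 -0.4] M [0.01 0.34 0.02] w 14.5 q [-0.52  0.17  1.83  0.22  0.75  1.08]
```

View pics/w5.png

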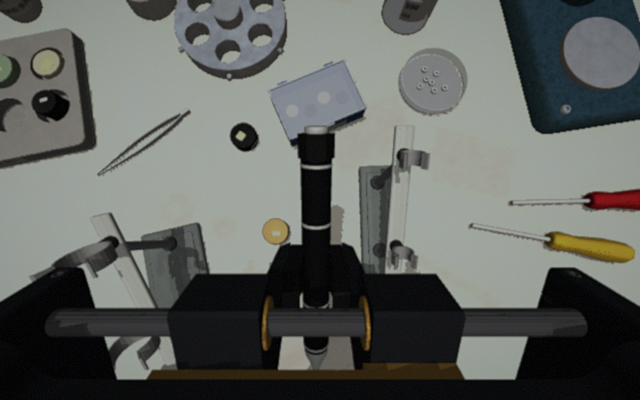

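View pics/s5.png

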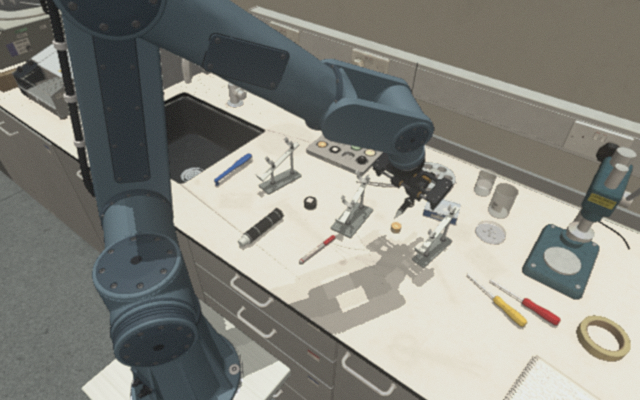

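Run:
```python
from h import *
import pickle
w,t,s=pickle.load(open("c5.pkl","rb"))
crop(w["color"],350,110,450,285,4.5,"pics/w5c.png")
```

```text
(no output)
```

View pics/w5c.png

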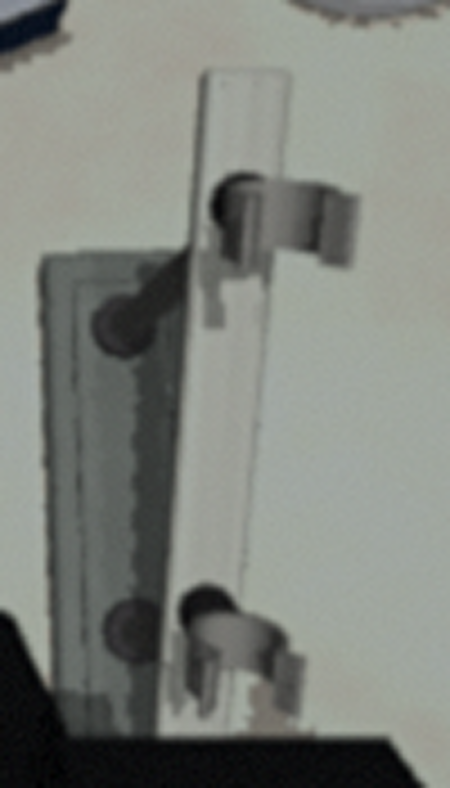

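Run:
```python
from h import *
import pickle
w,t,s=pickle.load(open("c5.pkl","rb"))
psi=-9.2; cx,cy,cz=frame(psi); O=np.array([.645,-.244,.115])
def incr(x,y,h,c=w,o=(350,110),k=4.5):
    p,d=ray(c,o[0]+(x+.5)/k-.5,o[1]+(y+.5)/k-.5); q=p+d*((O-p)@cz+h)/(d@cz)-O
    return (np.array([q@cx,q@cy])*1000).round(1)
print("bar edges L",incr(204,72,-.022),incr(186,290,-.022),incr(163,700,-.022)); print("R",incr(291,72,-.022),incr(263,350,-.022),incr(244,585,-.022))
print("up lip",[incr(*p,.010) for p in[(330,190),(358,195),(352,268),(325,262)]])
print("low lip R",[incr(*p,.010) for p in[(278,652),(307,655),(300,717),(274,712)]])
print("low lip L",[incr(*p,.010) for p in[(172,630),(168,700),(215,648),(206,715)]])
print("base",[(onz(w,350+(x+.5)/4.5-.5,110+(y+.5)/4.5-.5,.01)[:2]).round(4) for x,y in[(40,255),(52,640)]])
```

```text
bar edges L [70.8  6.8] [31.3  6.6] [-56.5   3.9]
R [70.8 -8.7] [19.6 -9.1] [-29.9 -10.5]
up lip [array([54.4, -5.9]), array([ 53.6, -10.4]), array([ 41.9, -11. ]), array([42.9, -6.5])]
low lip R [array([-27.6,  -6.7]), array([-28.2, -11.9]), array([-40.9, -12.1]), array([-39.8,  -7.3])]
low lip L [array([-23.2,  12.6]), array([-37.3,  12.2]), array([-26.8,   4.7]), array([-40.4,   5. ])]
base [array([ 0.7162, -0.2368]), array([ 0.6151, -0.2218])]
```

Run:
```python
from h import *
import pickle
w,t,s=pickle.load(open("c5.pkl","rb"))
psi=-8.3; cx,cy,cz=frame(psi); O=np.array([.645+.0077*np.cos(np.radians(psi)),-.244+.0077*np.sin(np.radians(psi)),.115])
print(O)
def incr(x,y,h,c=w,o=(350,110),k=4.5):
    p,d=ray(c,o[0]+(x+.5)/k-.5,o[1]+(y+.5)/k-.5); q=p+d*((O-p)@cz+h)/(d@cz)-O
    return (np.array([q@cx,q@cy])*1000).round(1)
print("bar edges L",incr(204,72,-.022),incr(186,290,-.022),incr(163,700,-.022)); print("R",incr(291,72,-.022),incr(263,350,-.022),incr(244,585,-.022))
print("up lip",[incr(*p,.010).tolist() for p in[(330,190),(358,195),(352,268),(325,262)]])
print("low lip R",[incr(*p,.010).tolist() for p in[(278,652),(307,655),(300,717),(274,712)]])
print("low lip L",[incr(*p,.010).tolist() for p in[(172,630),(168,700),(215,648),(206,715)]])
# barrel in tool frame
P=np.array([.6248,-.1705,.1838]);
x,z=np.array([-.16,-.987,0]),np.array([.418,-.068,-.906]);x/=np.linalg.norm(x);z/=np.linalg.norm(z);y=np.cross(z,x)
img=w["color"].max(2)
for r in [145,180,200,215,240]:
    row=img[r,285:345]; k=np.nonzero(row<60)[0]; a,b=285+k.min()-.5,285+k.max()+.5
    out=[]
    for u in(a,b):
        p,d=ray(w,u,r); q=p+d*((P-p)@z+.0052)/(d@z)-P; out.append([round(q@x*1000,1),round(q@y*1000,1)])
    print(r,a,b,out)
```

```text
[ 0.65261935 -0.24511154  0.115     ]
bar edges L [63.7  4.8] [23.7  5.1] [-65.4   3.6]
R [ 63.5 -11. ] [ 11.6 -10.7] [-38.6 -11.3]
up lip [[46.9, -7.9], [46.0, -12.5], [34.1, -12.9], [35.2, -8.4]]
low lip R [[-36.5, -7.5], [-37.2, -12.8], [-50.1, -12.9], [-48.9, -7.9]]
low lip L [[-31.7, 12.1], [-46.1, 11.9], [-35.5, 4.0], [-49.3, 4.6]]
145 291.5 333.5 [[np.float64(-12.9), np.float64(-65.8)], [np.float64(7.7), np.float64(-65.8)]]
180 300.5 330.5 [[np.float64(-8.8), np.float64(-48.2)], [np.float64(6.6), np.float64(-48.2)]]
200 301.5 330.5 [[np.float64(-8.4), np.float64(-37.4)], [np.float64(6.8), np.float64(-37.4)]]
215 301.5 330.5 [[np.float64(-8.6), np.float64(-29.0)], [np.float64(6.9), np.float64(-29.0)]]
240 301.5 329.5 [[np.float64(-8.8), np.float64(-14.3)], [np.float64(6.6), np.float64(-14.4)]]
```

Run:
```python
from h import *
import pickle
w,t,s=pickle.load(open("c5.pkl","rb"))
a=cv2.resize(w["color"][140:180,385:440,::-1],None,fx=10,fy=10,interpolation=cv2.INTER_CUBIC)
b=cv2.resize(w["color"][235:275,380:435,::-1],None,fx=10,fy=10,interpolation=cv2.INTER_CUBIC)
g=cv2.convertScaleAbs(np.vstack([a,b])[:600],alpha=1.3)
cv2.imwrite("pics/clip.png",cv2.resize(np.hstack([a,b]),None,fx=.727,fy=.727))
```

```text
(no output)
```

View pics/clip.png

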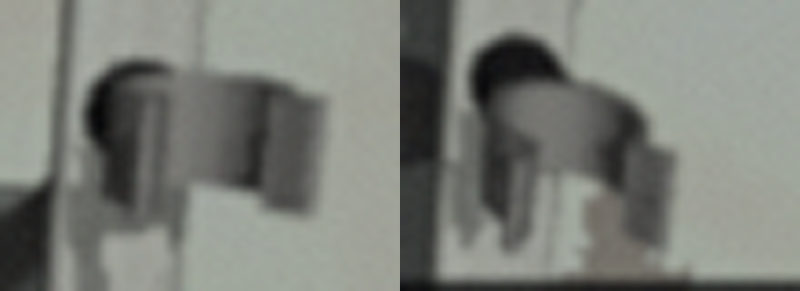

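Run:
```python
from h import *
import pickle
w,t,s=pickle.load(open("c5.pkl","rb"))
psi=-7.9; cx,cy,cz=frame(psi); O=np.array([.6517,-.245,.115])
def f(u,v,h):
    p,d=ray(w,u,v); q=p+d*((O-p)@cz+h)/(d@cz)-O
    return (np.array([q@cx,q@cy])*1000).round(1)
U=lambda x,y,h:f(x/7.27+385-.5,y/7.27+140-.5,h)
L=lambda x,y,h:f((x-400)/7.27+380-.5,y/7.27+235-.5,h)
print("up tips",U(137,155,.01),U(325,155,.01),"thr",U(158,155,.006),U(265,155,.006))
print("up R ends",U(327,95,.01),U(315,215,.01))
print("lo tips",L(508,200,.01),L(675,200,.01),"thr",L(532,200,.006),L(626,200,.006))
print("lo R ends",L(678,150,.01),L(665,250,.01))
cam=np.array(w["world_from_camera"])[:3,3]-O; print(cam@cx,cam@cy,cam@cz)
```

```text
up tips [41.5  5.6] [ 41.1 -13.3] thr [40.7  2.2] [40.5 -8.8]
up R ends [ 47.1 -12.8] [ 35.  -12.9]
lo tips [-42.1   6.4] [-42.6 -12.6] thr [-44.5   2.3] [-44.8  -8.6]
lo R ends [-36.2 -12.3] [-49.  -12.1]
0.07742103372998124 0.07070032861151151 0.211387324599312
```

Run:
```python
from h import *
psi=-8.1; cx,cy,cz=frame(psi); O=np.array([.6505,-.2493,.115]); C=np.array([.6243,-.1703,.183])
print(cz, cx)
for h in(.045,.02,.01,0,-.003): print(h,(O+(h+.0052)*cz-C)*100, O+(h+.0052)*cz)
```

```text
[-0.41840208  0.05954743  0.90630779] [ 0.89726615 -0.12769988  0.42261826]
0.045 [ 0.51962157 -7.60107188 -2.25033491] [ 0.62949622 -0.24631072  0.16049665]
0.02 [ 1.56562677 -7.74994047 -4.51610438] [ 0.63995627 -0.2477994   0.13783896]
0.01 [ 1.98402884 -7.8094879  -5.42241216] [ 0.64414029 -0.24839488  0.12877588]
0 [ 2.40243092 -7.86903533 -6.32871995] [ 0.64832431 -0.24899035  0.1197128 ]
-0.003 [ 2.52795154 -7.88689956 -6.60061229] [ 0.64957952 -0.249169    0.11699388]
```

Request:
apply_moves(
  steps=[
    [0.1,-3,0,0,0,0.01,1],
    [0.2,-6,0,0,0,0.019,1],
    [0.3,-7.6,0,0,0,0.019,1],
    [0.52,-7.6,-2.25,0,0,0.019,1],
    [0.52,-7.6,-2.25,0,0,0.019,1],
    [0.52,-7.6,-2.25,0,0,0.019,1],
  ],
)

```text
clock: 6.22
position: [0.6294, -0.2459, 0.1609]
tcp_rot: [0.142, -0.64, 0.737, -0.164]
contact_force: [0.0, -0.5, -0.7]
width: 0.166
```

Run:
```python
from h import *
import pickle
st()
w=arm.read_camera("wrist");t=arm.read_camera("top");s=arm.read_camera("scene")
pickle.dump((w,t,s),open("c6.pkl","wb"))
crop(w["color"],220,100,430,300,3.6,"pics/w6.png")
crop(s["color"],380,170,500,280,6,"pics/s6.png")
crop(t["color"],360,70,460,220,4,"pics/t6.png")
st()
```

```text
t 6.22 p [ 0.6294 -0.2459  0.1609] x [-1.413e-01 -9.900e-01 -2.000e-04] z [ 0.4189 -0.0596 -0.9061] F [ 0.  -0.5 -0.7] M [-0.01  0.4  -0.01] w 14.6 q [-0.64  0.27  1.76  0.3   0.75  0.89]
t 6.38 p [ 0.6296 -0.246   0.1614] x [-1.411e-01 -9.900e-01  4.000e-04] z [ 0.4196 -0.0602 -0.9057] F [ 0.6  0.3 -0.7] M [ 0.   0.4 -0. ] w 14.6 q [-0.64  0.27  1.76  0.3   0.75  0.89]
```

View pics/w6.png

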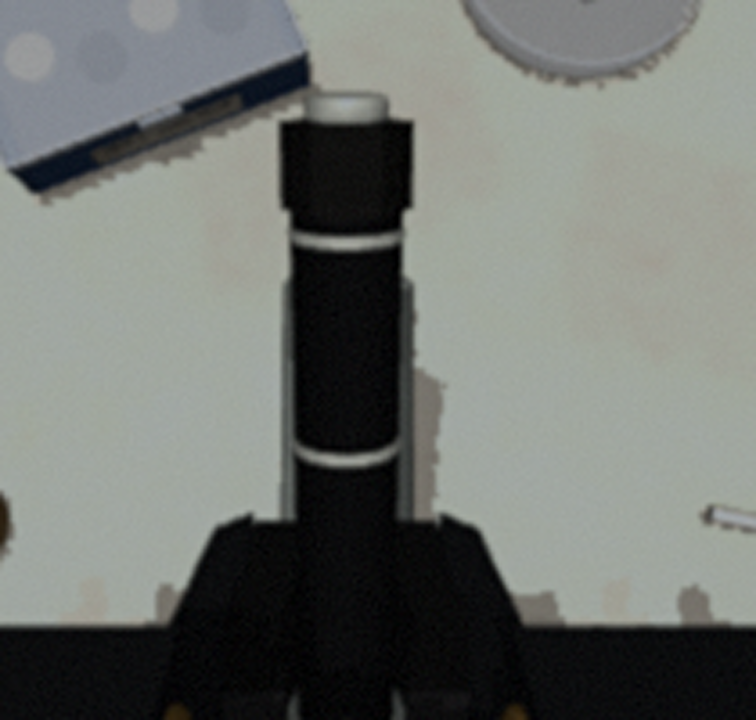

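View pics/s6.png

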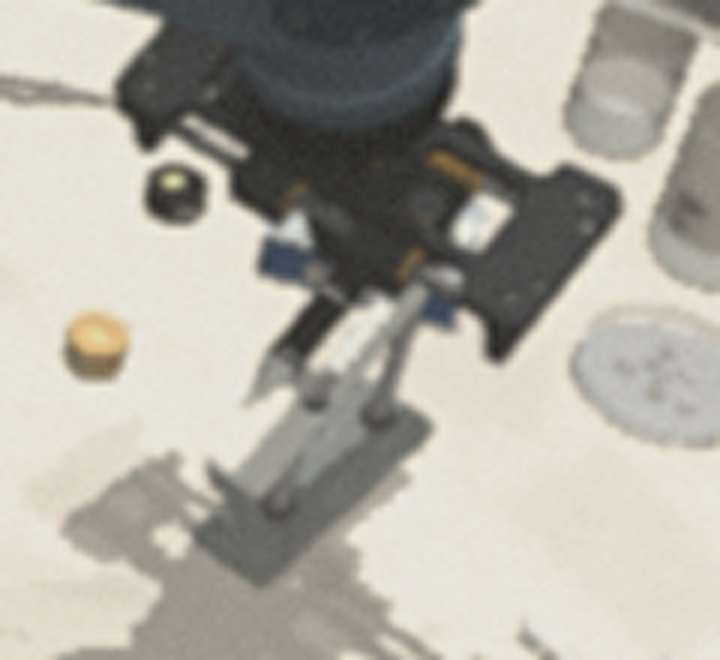

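Request:
apply_moves(
  steps=[
    [0.63,-0.09,-1.36,0,0,0,1],
    [1.0,-0.14,-2.2,0,0,0,1],
    [1.25,-0.18,-2.72,0,0,0,1],
    [1.38,-0.2,-3.0,0,0,0,1],
    [1.38,-0.2,-3.0,0,0,0,1],
  ],
)

```text
clock: 7.0
position: [0.643, -0.2482, 0.1302]
tcp_rot: [0.142, -0.64, 0.738, -0.163]
contact_force: [-2.4, -0.7, 1.0]
width: 0.171
```

Run:
```python
from h import *
st()
```

```text
t 7.0 p [ 0.643  -0.2482  0.1302] x [-1.416e-01 -9.899e-01 -3.000e-04] z [ 0.4183 -0.0595 -0.9064] F [-2.4 -0.7  1. ] M [ 0.06  0.53 -0.04] w 15.0 q [-0.63  0.34  1.74  0.31  0.7   0.88]
```

Request:
apply_moves(
  steps=[
    [0.13,-0.02,-0.27,0,0,0,1],
    [0.25,-0.04,-0.54,0,0,0,1],
    [0.38,-0.05,-0.82,0,0,0,1],
    [0.5,-0.07,-1.09,0,0,0,1],
    [0.55,-0.08,-1.2,0,0,0,1],
    [0.55,-0.08,-1.2,0,0,0,1],
  ],
)

```text
clock: 7.75
position: [0.6486, -0.2491, 0.1201]
tcp_rot: [0.142, -0.64, 0.737, -0.164]
contact_force: [-12.2, 2.8, 16.9]
width: 0.166
```

Run:
```python
from h import *
st()
w=arm.read_camera("wrist");s=arm.read_camera("scene")
crop(w["color"],220,100,430,300,3.6,"pics/w7.png")
crop(s["color"],380,170,500,280,6,"pics/s7.png")
st()
```

```text
t 7.75 p [ 0.6486 -0.2491  0.1201] x [-1.41e-01 -9.90e-01  1.00e-04] z [ 0.4192 -0.0598 -0.9059] F [-12.2   2.8  16.9] M [0.49 1.08 0.11] w 14.6 q [-0.62  0.36  1.73  0.32  0.68  0.88]
t 7.85 p [ 0.6486 -0.2491  0.1201] x [-1.41e-01 -9.90e-01  2.00e-04] z [ 0.4193 -0.0599 -0.9059] F [-12.7   4.   17.4] M [0.54 1.05 0.16] w 14.5 q [-0.62  0.36  1.73  0.32  0.68  0.88]
```

View pics/w7.png

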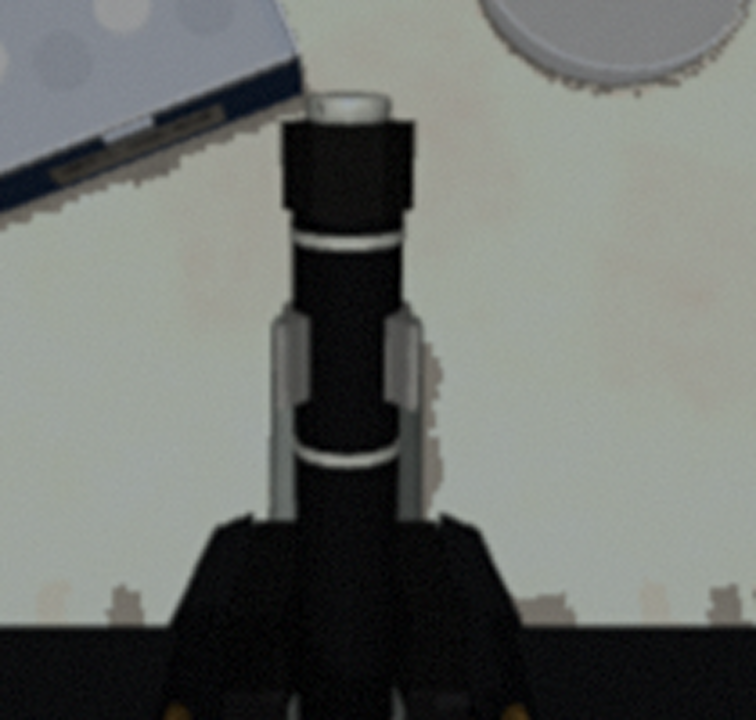

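View pics/s7.png

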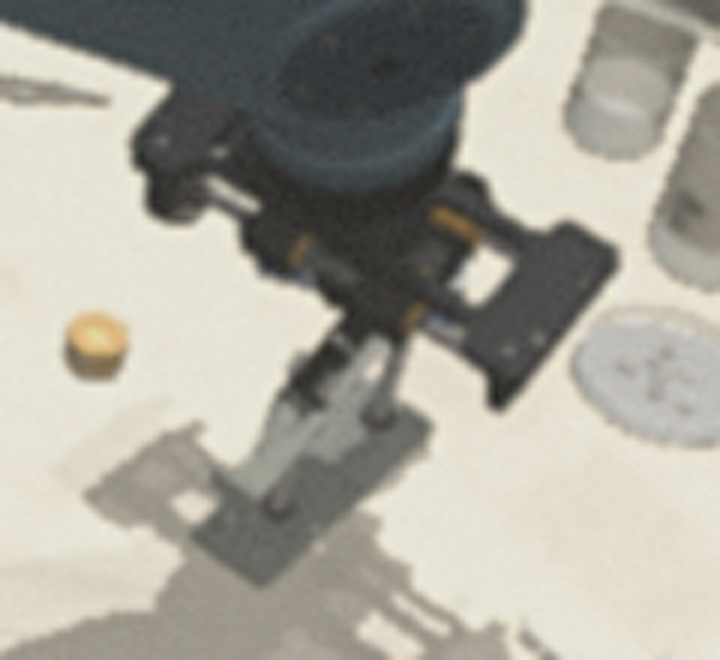

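Run:
```python
from h import *
p0,R=st()
w=arm.read_camera("wrist")
def f(px,py,h):
    u,v=220+(px+.5)/3.6-.5,100+(py+.5)/3.6-.5
    p,d=ray(w,u,v); z=R[:,2]; q=p+d*((p0-p)@z+.0052-h)/(d@z)-p0
    return (q@R[:,0]*1000).round(1),(-q@R[:,1]*1000).round(1)
for px in(310,386): print("lip",f(px,318,.010),f(px,403,.010))
print("lip outer",f(276,318,.01),f(418,318,.01))
print("collar near edge top",f(347,208,.008),f(290,208,.0),"collar far",f(285,122,0),"band",f(347,248,.008),f(347,465,.008))
```

```text
t 7.85 p [ 0.6486 -0.2491  0.1201] x [-1.41e-01 -9.90e-01  2.00e-04] z [ 0.4193 -0.0599 -0.9059] F [-12.7   4.   17.4] M [0.54 1.05 0.16] w 14.5 q [-0.62  0.36  1.73  0.32  0.68  0.88]
lip (np.float64(-5.7), np.float64(48.0)) (np.float64(-5.9), np.float64(35.9))
lip (np.float64(4.4), np.float64(48.0)) (np.float64(4.6), np.float64(35.9))
lip outer (np.float64(-10.3), np.float64(48.0)) (np.float64(8.7), np.float64(48.0))
collar near edge top (np.float64(-0.8), np.float64(62.3)) (np.float64(-8.7), np.float64(61.1)) collar far (np.float64(-9.2), np.float64(72.7)) band (np.float64(-0.8), np.float64(57.0)) (np.float64(-0.8), np.float64(25.7))
```

Request:
apply_moves(
  steps=[
    [-0.04,0,0.1,0,0,0,0.6],
    [-0.04,0,0.1,0,0,0,0.2],
    [-0.04,0,0.1,0,0,0,0],
    [-0.04,0,0.1,0,0,0,0],
    [-0.8,0.12,1.8,0,0,0,0],
    [-1.7,0.24,3.6,0,0,0,0],
    [-3.35,0.48,7.25,0,0,0,0],
    [-3.35,6.5,7.25,0,0,0,-0.2],
    [-3.35,7.5,7.25,0,0,0,-0.2],
    [-3.35,7.5,7.25,0,0,0,-0.2],
  ],
)

```text
clock: 9.15
position: [0.615, -0.1732, 0.1906]
tcp_rot: [0.142, -0.64, 0.737, -0.163]
contact_force: [1.1, 0.1, -0.8]
width: 0.6
```

Run:
```python
from h import *
import pickle
st()
w=arm.read_camera("wrist");s=arm.read_camera("scene");t=arm.read_camera("top")
pickle.dump((w,t,s),open("c8.pkl","wb"))
cv2.imwrite("pics/w8.png",w["color"][:,:,::-1])
crop(s["color"],380,170,500,280,6,"pics/s8.png")
crop(t["color"],360,70,460,220,4,"pics/t8.png")
```

```text
t 9.15 p [ 0.615  -0.1732  0.1906] x [-1.400e-01 -9.902e-01 -1.000e-04] z [ 0.4184 -0.0591 -0.9064] F [ 1.1  0.1 -0.8] M [0.06 0.3  0.02] w 52.8 q [-0.54  0.14  1.84  0.24  0.77  1.03]
```

View pics/w8.png

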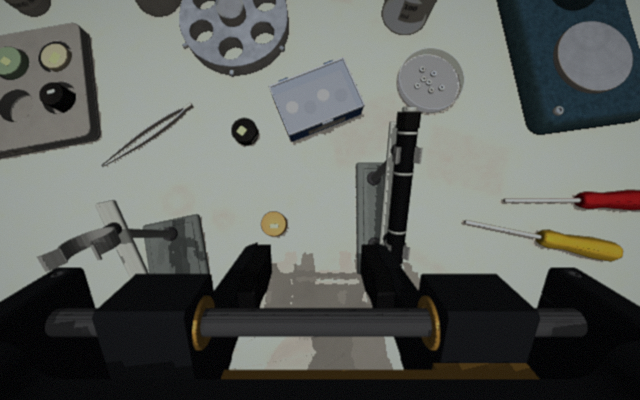

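View pics/s8.png

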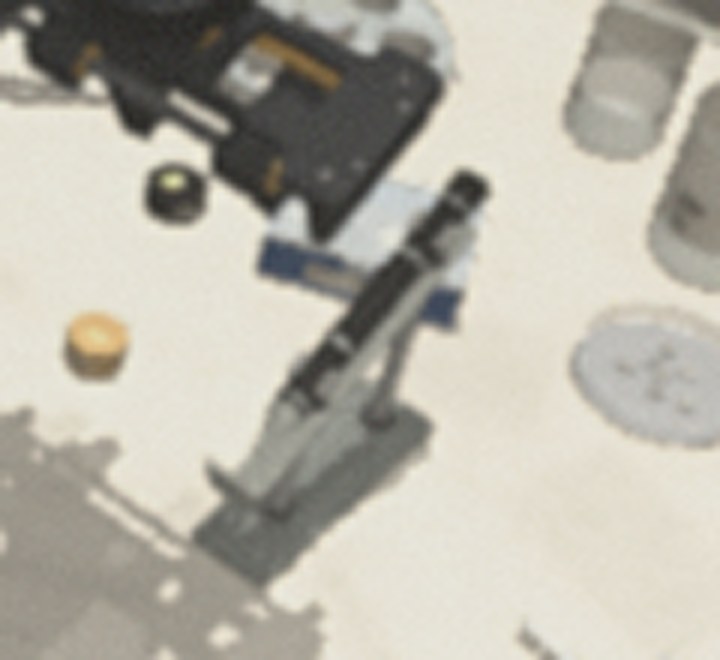

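Run:
```python
from h import *
Rc=toolR(-8.1);Rt=downR(-90.3)
r=Ro.from_matrix(Rt@Rc.T).as_rotvec();print(r.round(3))
print((np.array([.412,.169,.21])-[.6153,-.1741,.191])*100)
```

```text
[0.032 0.435 0.134]
[-20.33  34.31   1.9 ]
```

Request:
apply_moves(
  steps=[
    [-4,4,5,0.008,0.11,0.033,-0.5],
    [-8,9,6,0.016,0.22,0.067,-1],
    [-12,15,6,0.024,0.33,0.1,-1],
    [-16,21,5,0.032,0.435,0.134,-1],
    [-20.3,28,3,0.032,0.435,0.134,-1],
    [-20.3,34.3,1.9,0.032,0.435,0.134,-1],
    [-20.3,34.3,1.9,0.032,0.435,0.134,-1],
    [-20.3,34.3,1.9,0.032,0.435,0.134,-1],
    [-20.3,34.3,1.9,0.032,0.435,0.134,-1],
  ],
)

```text
clock: 10.42
position: [0.4126, 0.1684, 0.2098]
tcp_rot: [0.0, -0.705, 0.709, -0.0]
contact_force: [0.5, -0.8, 0.3]
width: 0.996
```

Run:
```python
from h import *
import pickle
st()
w=arm.read_camera("wrist");s=arm.read_camera("scene");t=arm.read_camera("top")
pickle.dump((w,t,s),open("c9.pkl","wb"))
cv2.imwrite("pics/w9.png",w["color"][:,:,::-1])
crop(s["color"],380,170,500,280,6,"pics/s9.png")
crop(t["color"],370,70,450,220,4,"pics/t9.png")
st()
```

```text
t 10.43 p [0.4126 0.1684 0.2098] x [-6.1e-03 -1.0e+00  4.0e-04] z [ 7.e-04 -4.e-04 -1.e+00] F [ 0.5 -0.8  0.3] M [0.02 0.16 0.01] w 87.6 q [ 0.12 -0.08  1.96 -0.    1.26  1.7 ]
t 10.57 p [0.4128 0.1678 0.21  ] x [-8.5e-03 -1.0e+00  1.0e-04] z [ 1.1e-03 -1.0e-04 -1.0e+00] F [ 0.3 -0.1 -1. ] M [ 0.01  0.16 -0.  ] w 88.1 q [ 0.12 -0.08  1.96 -0.    1.26  1.7 ]
```

View pics/w9.png

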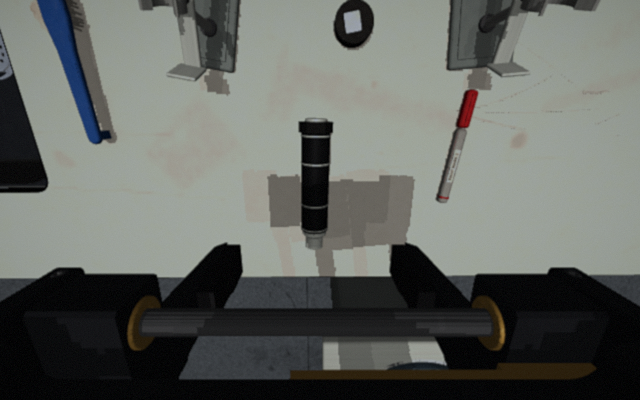

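View pics/t9.png

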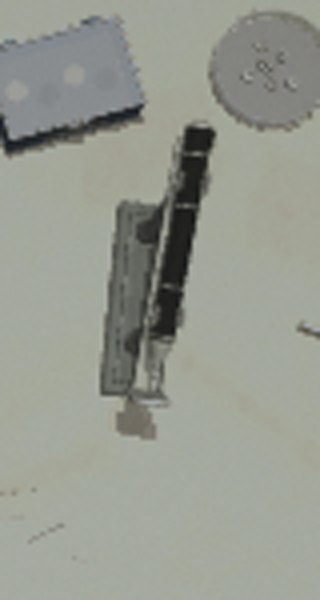

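Run:
```python
from h import *
import pickle
w,t,s=pickle.load(open("c9.pkl","rb"))
crop(w["color"],280,105,350,260,4,"pics/w9c.png")
print(dark(w,(285,108,345,236),.017,60,5))
img=w["color"].max(2)
for r in [150,180,200,220]:
    row=img[r,290:340];k=np.nonzero(row<60)[0];a,b=290+k.min()-.5,290+k.max()+.5
    print(r,a,b,(onz(w,(a+b)/2,r,.017)[:2]*1000).round(1))
# seated scriber
w8,t8,s8=pickle.load(open("c8.pkl","rb"))
for a,b in [((200,124),(470,180)),((160,335),(290,397))]:
    p,e=tri(t,(370+(a[0]+.5)/4-.5,70+(a[1]+.5)/4-.5),s8,(380+(b[0]+.5)/6-.5,170+(b[1]+.5)/6-.5)); q=p-np.array([.6505,-.2493,.115]); print(p.round(4),e.round(4),[(q@v*1000).round(1) for v in frame(-8.1)])
```

```text
{'n': 3135, 'rect': (415.1824951171875, 169.24569702148438, 37.598114013671875, 140.81419372558594, 89.65941619873047), 'mid': (np.float32(420.7813), np.float32(170.04485)), 'yaw': np.float32(-1.4093442), 'ends': [[344.6, 171.9], [485.8, 168.4]], 'len': np.float64(141.20779985302065), 'wid': np.float64(37.59159245061005)}
150 301.5 329.5 [453.2 169. ]
180 301.5 328.5 [417.4 169.8]
200 300.5 327.5 [392.1 171.3]
220 300.5 327.5 [365.6 171.5]
[ 0.7173 -0.2583  0.1451] 0.0029 [np.float64(73.8), np.float64(0.5), np.float64(-1.2)]
[ 0.5987 -0.2406  0.0944] 0.0005 [np.float64(-56.3), np.float64(1.4), np.float64(3.5)]
```

View pics/w9c.png

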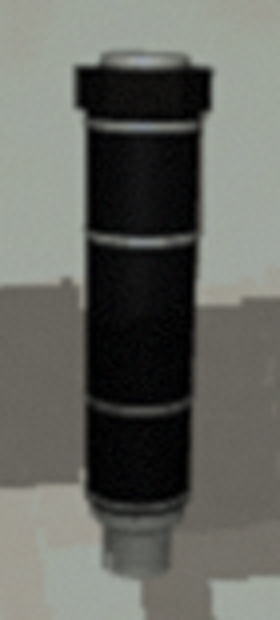

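View pics/s9.png

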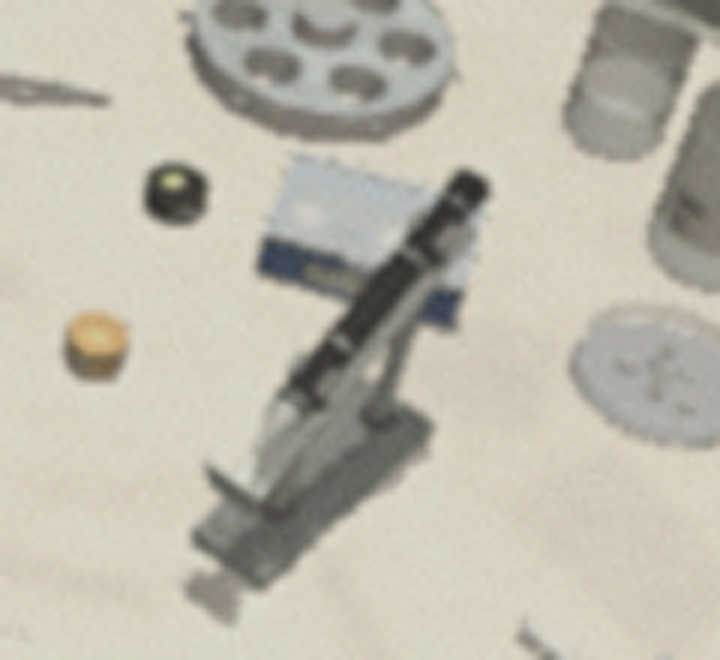

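Run:
```python
from h import *
import pickle
w,t,s=pickle.load(open("c9.pkl","rb"))
F=lambda x,y,z,c=w,o=(280,105),k=4:(onz(c,o[0]+(x+.5)/k-.5,o[1]+(y+.5)/k-.5,z)*1000).round(1)[:2]
print("collar far",F(145,68,.034),"collar near",F(145,120,.034),F(80,115,.017),"barrel end",F(140,500,.034),F(90,490,.017),"tip",F(137,578,.017),F(137,575,.028))
print("cam",w["world_from_camera"][:3,3])
print(dark(t,(240,195,270,268),.017))
```

```text
collar far [485.5 168.4] collar near [471.9 168.5] [472.1 187.1] barrel end [359.8 170.7] [355.9 186.7] tip [324.5 171.9] [331.3 171.8]
cam [0.49609303 0.16885002 0.34422775]
{'n': 1532, 'rect': (415.484130859375, 169.288330078125, 195.04750061035156, 79.34320068359375, 0.057467080652713776), 'mid': (np.float32(415.69897), np.float32(175.2899)), 'yaw': np.float32(-5.37484), 'ends': [[316.2, 184.7], [509.5, 166.5]], 'len': np.float64(194.22785267655826), 'wid': np.float64(90.6541006957845)}
```

Request:
apply_moves(
  steps=[
    [0.07,0.05,-6,0,0,-0.018,-0.6],
    [0.07,0.05,-12,0,0,-0.018,-0.5],
    [0.07,0.05,-16,0,0,-0.018,-0.5],
    [0.07,0.05,-18.9,0,0,-0.018,-0.5],
    [0.07,0.05,-18.9,0,0,-0.018,-0.4],
    [0.07,0.05,-18.9,0,0,-0.018,1],
    [0.07,0.05,-18.9,0,0,-0.018,1],
    [0.07,0.05,-18.9,0,0,-0.018,1],
    [0.07,0.05,-18.9,0,0,-0.018,1],
    [0.07,0.05,-18.9,0,0,-0.018,1],
  ],
  force=50,
)

```text
clock: 11.82
position: [0.4136, 0.1697, 0.0218]
tcp_rot: [0.001, -0.699, 0.715, -0.001]
contact_force: [-1.1, -0.6, 7.6]
width: 0.375
```

Run:
```python
from h import *
st()
w=arm.read_camera("wrist")
crop(w["color"],180,80,460,340,2.8,"pics/w10.png")
```

```text
t 11.82 p [0.4136 0.1697 0.0218] x [-2.370e-02 -9.997e-01 -1.000e-04] z [ 0.0026  0.     -1.    ] F [-1.1 -0.6  7.6] M [-0.18  0.32 -0.01] w 33.0 q [ 0.12  0.26  2.06 -0.    0.81  1.72]
```

View pics/w10.png

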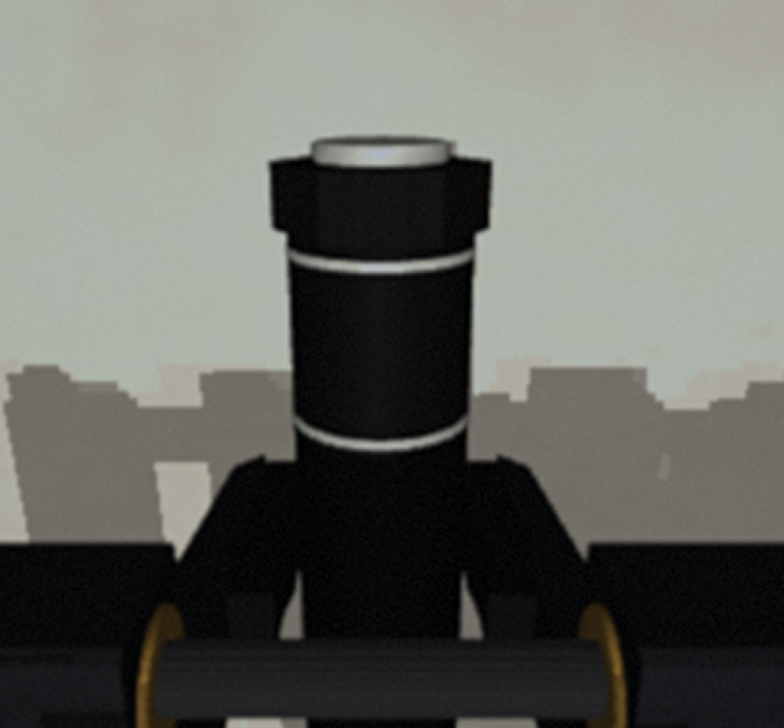

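Run:
```python
from h import *
p0,R=st()
w=arm.read_camera("wrist")
def f(px,py,h):
    u,v=180+(px+.5)/2.8-.5,80+(py+.5)/2.8-.5
    p,d=ray(w,u,v); z=R[:,2]; q=p+d*((p0-p)@z-.0045-h)/(d@z)-p0
    return (q@R[:,0]*1000).round(1),(-q@R[:,1]*1000).round(1)
print("collar near",f(272,230,0),f(490,230,0),"collar far",f(272,160,0),f(490,160,0),"barrel",f(296,400,0),f(469,400,0))
psi=4.; cx,cy,cz=frame(psi); O=np.array([.6127,-.0075,.115]); C=np.array([.413,.1694,.021])
print(Ro.from_matrix(toolR(psi)@downR(-91.4).T).as_rotvec().round(4))
p=O+(.075-.0045)*cz+.085*cy; print(p,(p-C)*100)
```

```text
t 11.88 p [0.4136 0.1697 0.0218] x [-2.380e-02 -9.997e-01 -1.000e-04] z [ 0.0026  0.     -1.    ] F [-1.4 -1.2  7.8] M [-0.17  0.28 -0.11] w 32.9 q [ 0.12  0.26  2.06 -0.    0.81  1.72]
collar near (np.float64(-19.1), np.float64(60.9)) (np.float64(17.4), np.float64(60.9)) collar far (np.float64(-18.6), np.float64(72.4)) (np.float64(16.9), np.float64(72.4)) barrel (np.float64(-16.1), np.float64(30.2)) (np.float64(15.0), np.float64(30.2))
[ 0.0099 -0.4364  0.0927]
[0.57704869 0.07521458 0.1788947 ] [16.40486904 -9.41854211 15.7894699 ]
```

Request:
apply_moves(
  steps=[
    [0,0,4,0,0,0,1],
    [0,0,10,0,0,0,1],
    [0,0,16,0,0,0,1],
    [4,-2,20,0.002,-0.11,0.023,1],
    [8,-5,20,0.005,-0.22,0.046,1],
    [12,-7,20,0.007,-0.33,0.07,1],
    [16.4,-9.4,18,0.01,-0.436,0.093,1],
    [16.4,-9.4,15.8,0.01,-0.436,0.093,1],
    [16.4,-9.4,15.8,0.01,-0.436,0.093,1],
    [16.4,-9.4,15.8,0.01,-0.436,0.093,1],
  ],
)

```text
clock: 13.18
position: [0.5767, 0.0759, 0.1794]
tcp_rot: [-0.159, 0.714, -0.665, 0.148]
contact_force: [0.1, 0.8, -1.1]
width: 0.375
```

Run:
```python
from h import *
import pickle
w=arm.read_camera("wrist");s=arm.read_camera("scene");t=arm.read_camera("top")
pickle.dump((w,t,s),open("c11.pkl","wb"))
st()
cv2.imwrite("pics/w11.png",w["color"][:,:,::-1])
crop(w["color"],380,100,500,290,4,"pics/w11c.png")
```

```text
t 13.32 p [0.5772 0.076  0.1801] x [ 7.120e-02 -9.975e-01  5.000e-04] z [ 0.4235  0.0298 -0.9054] F [ 0.6 -0.4 -1.5] M [-0.    0.46  0.03] w 33.1 q [-0.11  0.03  1.99  0.12  0.7   1.31]
```

View pics/w11.png

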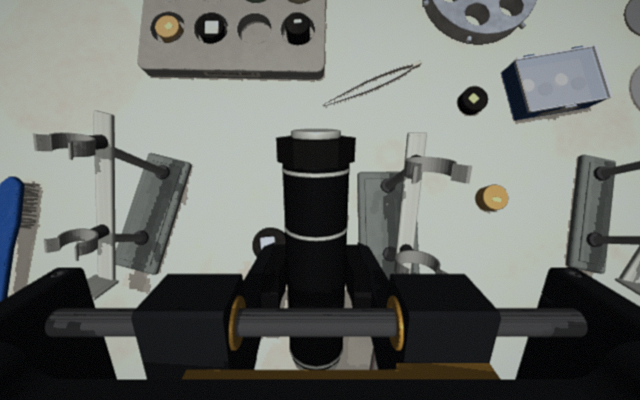

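View pics/w11c.png

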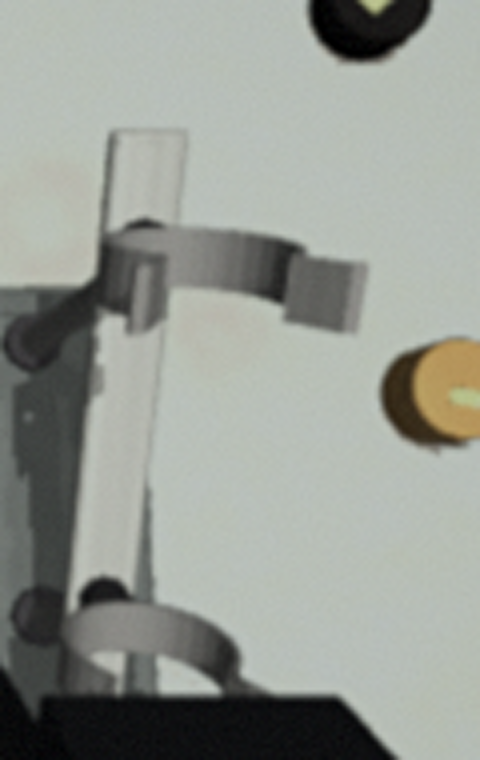

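```bash
cat > m.py <<'E'
from h import *
import pickle
w,t,s=pickle.load(open("c11.pkl","rb"))
psi=4.; O=np.array([.6127,-.0075,.115])
import sys
if len(sys.argv)>1: psi=float(sys.argv[1]); O=np.array([float(sys.argv[2]),float(sys.argv[3]),.115])
cx,cy,cz=frame(psi)
def f(x,y,h):
    p,d=ray(w,380+(x+.5)/4-.5,100+(y+.5)/4-.5); q=p+d*((O-p)@cz+h)/(d@cz)-O
    return (np.array([q@cx,q@cy])*1000).round(1).tolist()
print("bar L",[f(x,y,-.031) for x,y in[(112,131),(97,330),(70,590)]],"R",[f(x,y,-.031) for x,y in[(187,131),(165,330),(138,590)]])
print("R lip tip",f(368,262,.021),f(357,333,.021),"thr",f(288,250,.012),f(284,322,.012))
print("L lip tip",f(133,290,.021),"thr",f(152,290,.012),f(165,290,.012), "R mid",f(362,297,.021),f(286,286,.012))
# held barrel in tool frame
P,R=st(); img=w["color"].max(2)
for r in [150,190,220,230]:
    row=img[r,265:365];k=np.nonzero(row<60)[0];a,b=265+k.min()-.5,265+k.max()+.5
    o=[]
    for u in(a,b):
        p,d=ray(w,u,r);z=R[:,2];q=p+d*((P-p)@z-.0045)/(d@z)-P;o+=[(q@R[:,0]*1000).round(1),(-q@R[:,1]*1000).round(1)]
    print(r,o)
E
python3 m.py
```

```text
bar L [[66.7, 10.7], [24.5, 9.5], [-38.6, 9.5]] R [[66.7, -4.7], [24.5, -5.3], [-38.5, -6.6]]
R lip tip [49.2, -17.5] [37.0, -17.9] thr [49.6, -8.3] [36.7, -9.6]
L lip tip [44.4, 21.1] thr [42.5, 14.6] [42.5, 12.3] R mid [43.2, -17.6] [43.2, -8.9]
t 13.32 p [0.5772 0.076  0.1801] x [ 7.120e-02 -9.975e-01  5.000e-04] z [ 0.4235  0.0298 -0.9054] F [ 0.6 -0.4 -1.5] M [-0.    0.46  0.03] w 33.1 q [-0.11  0.03  1.99  0.12  0.7   1.31]
150 [np.float64(-18.8), np.float64(65.6), np.float64(17.1), np.float64(65.6)]
190 [np.float64(-16.2), np.float64(46.5), np.float64(14.6), np.float64(46.5)]
220 [np.float64(-16.3), np.float64(31.0), np.float64(14.6), np.float64(31.0)]
230 [np.float64(-26.6), np.float64(25.5), np.float64(13.3), np.float64(25.5)]
```

```bash
python3 m.py 4.7 .6137 -.0056 | head -3
python3 - <<'E'
from h import *
psi=4.7; cx,cy,cz=frame(psi); O=np.array([.6137,-.0067,.115]); C=np.array([.577,.0754,.179])
print(cz)
for h in(.06,.03,0): print(h,(O+(h-.0045)*cz-C)*100)
E
```

```text
bar L [[65.7, 7.9], [23.5, 7.1], [-39.7, 7.8]] R [[65.6, -7.7], [23.3, -7.8], [-39.9, -8.3]]
R lip tip [47.8, -20.1] [35.6, -20.3] thr [48.3, -10.9] [35.4, -12.0]
L lip tip [43.5, 18.8] thr [41.5, 12.2] [41.5, 9.9] R mid [41.8, -20.1] [42.0, -11.4]
[-0.42119716 -0.03462871  0.90630779]
0.06 [ 1.33235576 -8.40218934 -1.36999178]
0.03 [ 2.59594724 -8.29830321 -4.08891514]
0 [ 3.85953872 -8.19441708 -6.8078385 ]
```

Request:
apply_moves(
  steps=[
    [0.5,-3,0,0,0,0.006,1],
    [0.9,-6,0,0,0,0.011,1],
    [1.1,-8.4,0,0,0,0.011,1],
    [1.33,-8.4,-1.37,0,0,0.011,1],
    [1.33,-8.4,-1.37,0,0,0.011,1],
    [1.33,-8.4,-1.37,0,0,0.011,1],
  ],
)

```text
clock: 14.08
position: [0.5896, -0.0073, 0.1647]
tcp_rot: [-0.159, 0.718, -0.661, 0.146]
contact_force: [-0.3, -0.5, -1.9]
width: 0.375
```

Run:
```python
from h import *
w=arm.read_camera("wrist");s=arm.read_camera("scene")
st()
crop(w["color"],220,80,430,300,3.4,"pics/w12.png")
crop(s["color"],290,140,420,260,5,"pics/s12.png")
```

```text
t 14.18 p [ 0.5899 -0.0075  0.1652] x [ 8.260e-02 -9.966e-01  1.000e-04] z [ 0.4215  0.0348 -0.9062] F [ 0.6 -0.2 -2. ] M [-0.07  0.41 -0.01] w 32.8 q [-0.3   0.07  1.98  0.25  0.7   1.04]
```

View pics/w12.png

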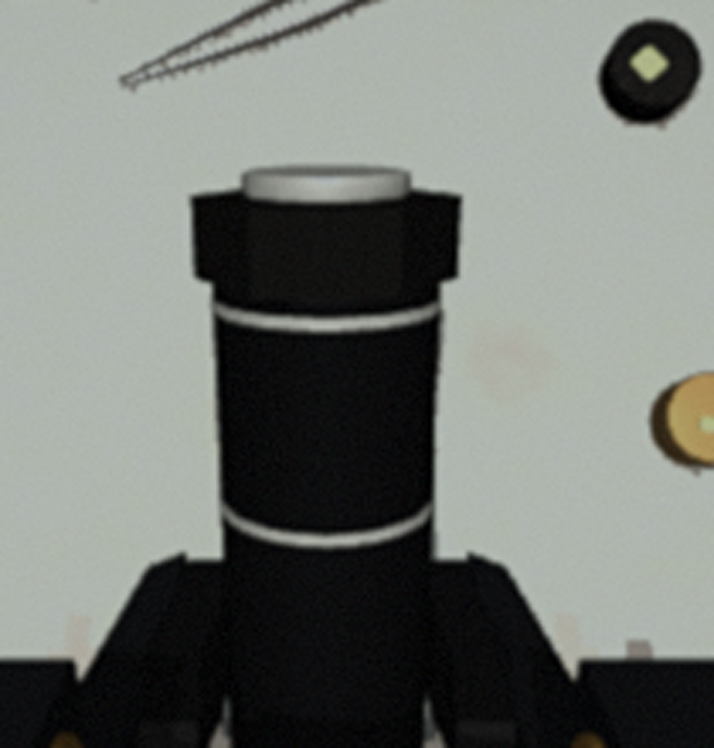

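View pics/s12.png

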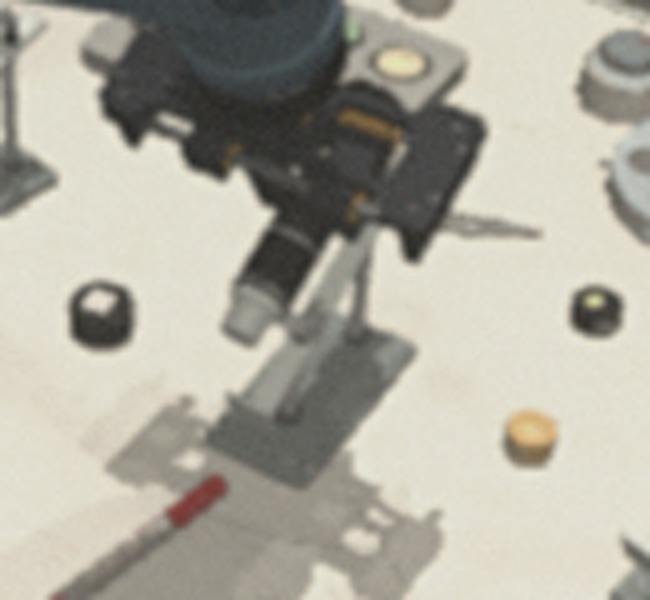

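Request:
apply_moves(
  steps=[
    [0.5,0,-1.1,0,0,0,1],
    [1.0,0.04,-2.1,0,0,0,1],
    [1.35,0.06,-2.9,0,0,0,1],
    [1.35,0.06,-2.9,0,0,0,1],
  ],
)

```text
clock: 14.68
position: [0.6043, -0.0078, 0.1358]
tcp_rot: [-0.16, 0.718, -0.662, 0.147]
contact_force: [2.5, 1.1, -0.9]
width: 0.378
```

Run:
```python
from h import *
st()
w=arm.read_camera("wrist")
st()
crop(w["color"],220,80,430,300,3.4,"pics/w13.png")
```

```text
t 14.68 p [ 0.6043 -0.0078  0.1358] x [ 0.081  -0.9967  0.    ] z [ 0.4224  0.0343 -0.9058] F [ 2.5  1.1 -0.9] M [ 0.14 -0.09  0.  ] w 33.3 q [-0.29  0.15  1.96  0.26  0.63  1.02]
t 14.72 p [ 0.6042 -0.0078  0.1359] x [ 0.081  -0.9967  0.    ] z [ 0.4223  0.0343 -0.9058] F [ 4.1  2.1 -0.2] M [ 0.15 -0.07  0.06] w 32.8 q [-0.29  0.15  1.96  0.26  0.63  1.02]
```

View pics/w13.png

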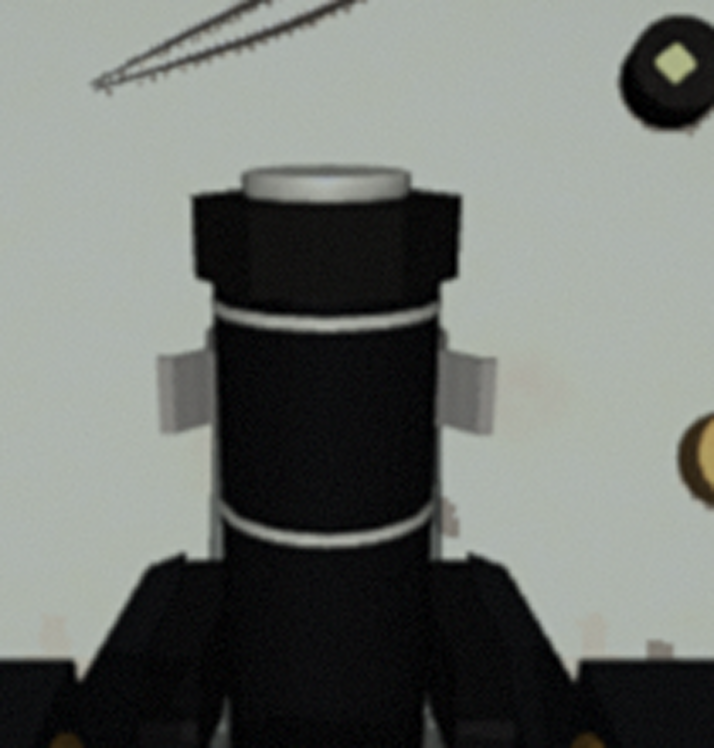

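Run:
```python
from h import *
s=arm.read_camera("scene");t=arm.read_camera("top")
crop(s["color"],315,180,395,245,9,"pics/s13.png")
crop(t["color"],280,100,360,210,5,"pics/t13.png")
```

```text
(no output)
```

View pics/s13.png

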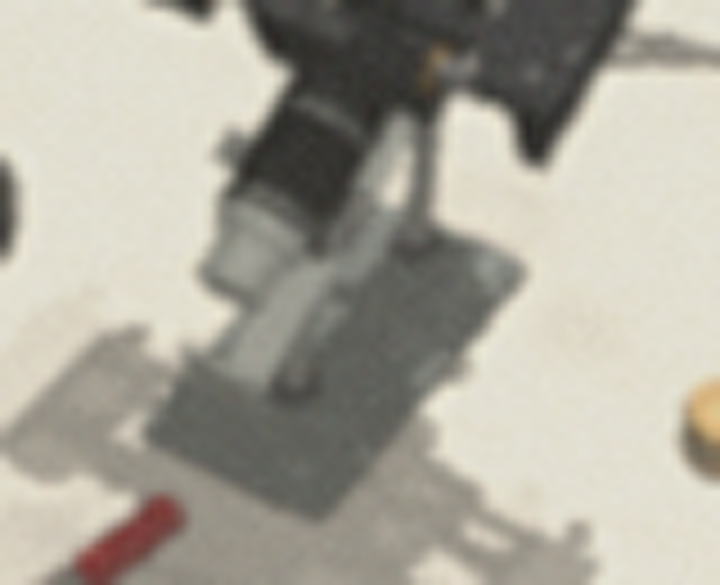

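View pics/t13.png

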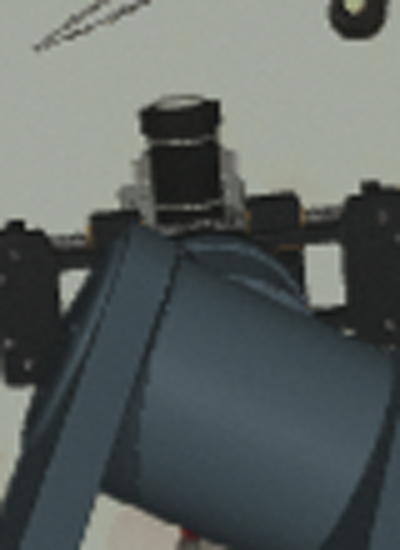

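Request:
apply_moves(
  steps=[
    [0.13,0.01,-0.29,0,0,0,1],
    [0.27,0.02,-0.58,0,0,0,1],
    [0.27,0.02,-0.58,0,0,0,1],
  ],
)

```text
clock: 15.2
position: [0.6067, -0.0077, 0.1308]
tcp_rot: [-0.16, 0.718, -0.662, 0.147]
contact_force: [2.6, 2.4, 2.0]
width: 0.369
```

Run:
```python
from h import *
st()
w=arm.read_camera("wrist")
st()
crop(w["color"],220,80,430,300,3.4,"pics/w14.png")
```

```text
t 15.2 p [ 0.6067 -0.0077  0.1308] x [ 8.110e-02 -9.967e-01  4.000e-04] z [ 0.4227  0.034  -0.9056] F [2.6 2.4 2. ] M [ 0.26 -0.07 -0.01] w 32.5 q [-0.29  0.17  1.96  0.26  0.62  1.02]
t 15.25 p [ 0.6067 -0.0077  0.1308] x [ 8.110e-02 -9.967e-01  4.000e-04] z [ 0.4227  0.034  -0.9056] F [2.4 1.4 2.1] M [ 0.26 -0.15  0.05] w 33.0 q [-0.29  0.17  1.96  0.26  0.62  1.02]
```

View pics/w14.png

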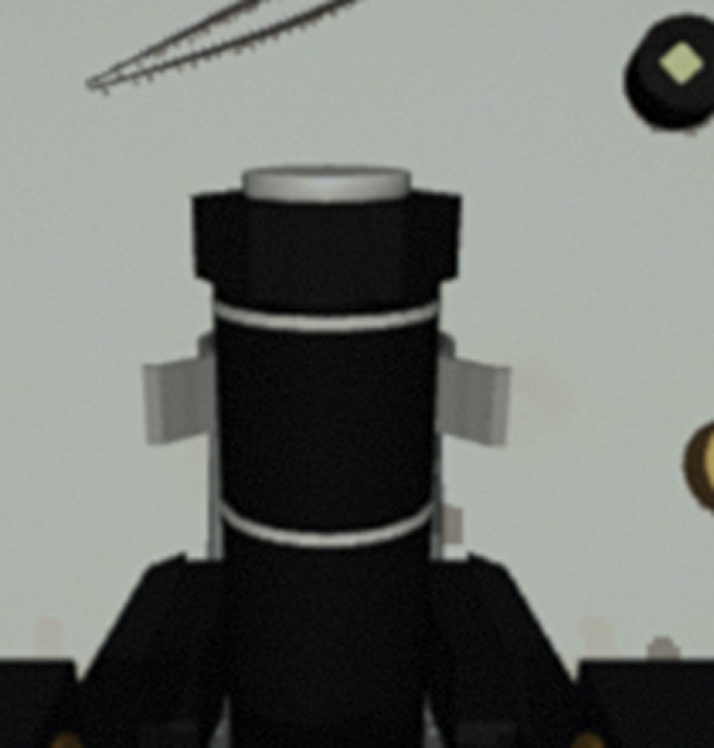

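Request:
apply_moves(
  steps=[
    [0.13,0.01,-0.27,0,0,0,1],
    [0.25,0.02,-0.54,0,0,0,1],
    [0.38,0.03,-0.82,0,0,0,1],
    [0.5,0.04,-1.09,0,0,0,1],
    [0.63,0.05,-1.36,0,0,0,1],
    [0.63,0.05,-1.36,0,0,0,1],
  ],
)

```text
clock: 16.0
position: [0.6107, -0.0069, 0.1184]
tcp_rot: [-0.158, 0.719, -0.661, 0.146]
contact_force: [-34.9, -1.8, 37.7]
width: 0.371
```

Run:
```python
from h import *
p,R=st()
cx,cy,cz=frame(4.7); q=p-np.array([.6137,-.0067,.115]);print([(q@v*1000).round(1) for v in(cx,cy,cz)])
w=arm.read_camera("wrist")
crop(w["color"],220,80,430,300,3.4,"pics/w15.png")
```

```text
t 16.0 p [ 0.6107 -0.0069  0.1184] x [ 8.380e-02 -9.965e-01 -1.000e-04] z [ 0.4186  0.0352 -0.9075] F [-34.9  -1.8  37.7] M [0.06 2.91 0.17] w 32.6 q [-0.28  0.2   1.95  0.27  0.6   1.01]
[np.float64(-1.2), np.float64(0.0), np.float64(4.3)]
```

View pics/w15.png

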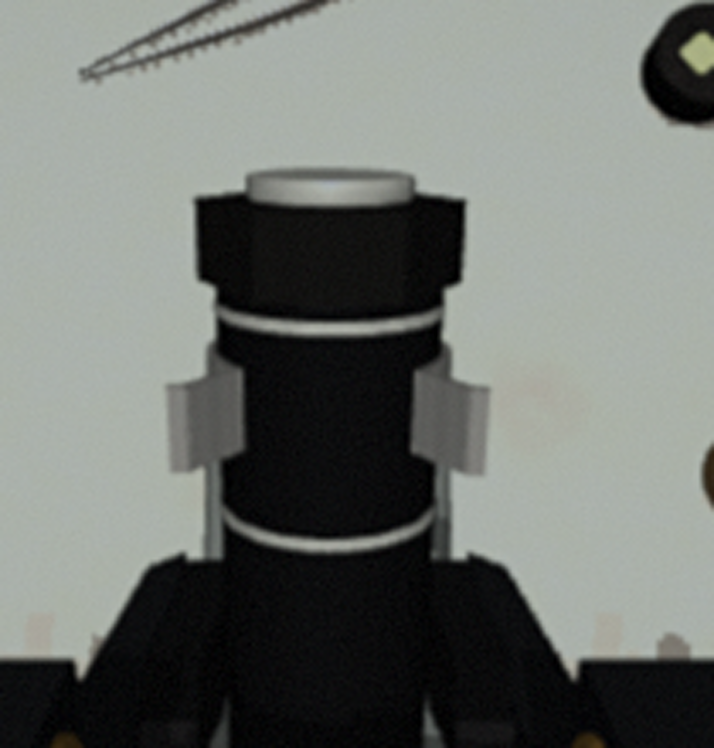

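Run:
```python
from h import *
p0,R=st()
w=arm.read_camera("wrist")
def f(px,py,h):
    u,v=220+(px+.5)/3.4-.5,80+(py+.5)/3.4-.5
    p,d=ray(w,u,v); z=R[:,2]; q=p+d*((p0-p)@z+.0045-h)/(d@z)-p0
    return (q@R[:,0]*1000).round(1),(-q@R[:,1]*1000).round(1)
print("lip tips",f(168,383,.021),f(172,472,.021),f(489,388,.021),f(485,475,.021))
print("collar",f(198,203,0),f(198,285,0),f(463,203,0),f(463,285,0),"barrel",f(222,450,0),f(437,450,0))
```

```text
t 16.05 p [ 0.6107 -0.0069  0.1184] x [ 0.0837 -0.9965  0.    ] z [ 0.4187  0.0352 -0.9074] F [-35.3  -1.4  37.4] M [0.05 2.89 0.16] w 32.8 q [-0.28  0.2   1.95  0.27  0.6   1.01]
lip tips (np.float64(-21.3), np.float64(49.4)) (np.float64(-21.4), np.float64(37.0)) (np.float64(20.3), np.float64(48.7)) (np.float64(20.4), np.float64(36.6))
collar (np.float64(-19.2), np.float64(70.2)) (np.float64(-19.7), np.float64(58.3)) (np.float64(18.8), np.float64(70.2)) (np.float64(19.4), np.float64(58.4)) barrel (np.float64(-17.1), np.float64(32.5)) (np.float64(16.5), np.float64(32.5))
```

Request:
apply_moves(
  steps=[
    [-0.05,0,0.1,0,0,0,1],
    [-0.09,0,0.2,0,0,0,1],
    [-0.09,0,0.2,0,0,0,1],
  ],
)

```text
clock: 16.48
position: [0.6105, -0.0069, 0.1186]
tcp_rot: [-0.159, 0.718, -0.661, 0.146]
contact_force: [-12.5, -0.1, 11.5]
width: 0.37
```

Run:
```python
from h import *
p0,R=st()
w=arm.read_camera("wrist"); s=arm.read_camera("scene")
a=cv2.resize(w["color"][130:250,270:360,::-1],None,fx=6,fy=6,interpolation=cv2.INTER_CUBIC)
cv2.imwrite("pics/w16.png",cv2.convertScaleAbs(np.minimum(a,80),alpha=3))
import pickle;pickle.dump((w,p0,R),open("w16.pkl","wb"))
```

```text
t 16.48 p [ 0.6105 -0.0069  0.1186] x [ 8.240e-02 -9.966e-01 -2.000e-04] z [ 0.4195  0.0348 -0.9071] F [-12.5  -0.1  11.5] M [0.07 1.26 0.08] w 32.5 q [-0.28  0.2   1.95  0.27  0.6   1.02]
```

View pics/w16.png

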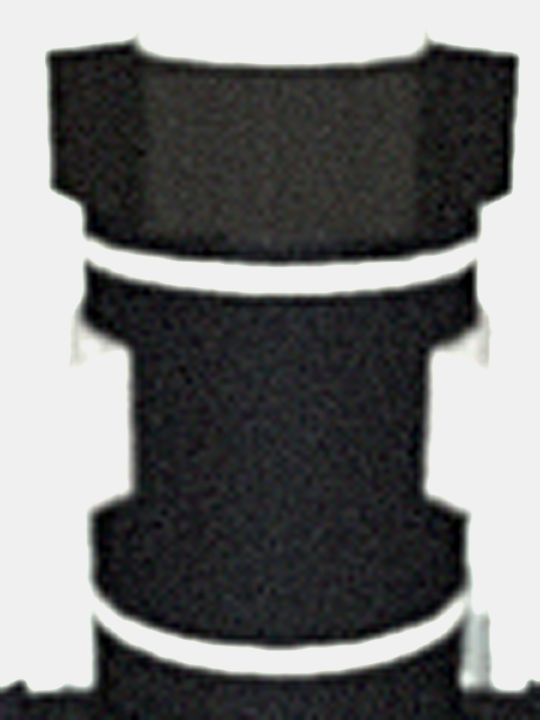

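Run:
```python
from h import *
import pickle
w,p0,R=pickle.load(open("w16.pkl","rb"))
def f(px,py,h):
    u,v=270+(px+.5)/6-.5,130+(py+.5)/6-.5
    p,d=ray(w,u,v); z=R[:,2]; q=p+d*((p0-p)@z+.0045-h)/(d@z)-p0
    return (q@R[:,0]*1000).round(1),(-q@R[:,1]*1000).round(1)
print("collar near",f(52,188,0),f(511,190,0),"far",f(47,54,0),f(517,58,0))
print("leaf far edge z0",f(80,305,0),f(483,310,0),"throat z13",f(130,345,.013),f(428,347,.013),"throat near",f(133,492,.013),f(425,492,.013))
```

```text
collar near (np.float64(-19.4), np.float64(59.6)) (np.float64(18.8), np.float64(59.5)) far (np.float64(-19.4), np.float64(70.6)) (np.float64(18.8), np.float64(70.3))
leaf far edge z0 (np.float64(-17.5), np.float64(49.7)) (np.float64(16.9), np.float64(49.2)) throat z13 (np.float64(-12.1), np.float64(49.6)) (np.float64(11.1), np.float64(49.5)) throat near (np.float64(-12.2), np.float64(37.5)) (np.float64(11.2), np.float64(37.5))
```

Request:
apply_moves(
  steps=[
    [0.12,0.01,0.07,0,0,0,1],
    [0.24,0.02,0.13,0,0,0,1],
    [0.24,0.02,0.13,0,0,0,1],
  ],
)

```text
clock: 16.95
position: [0.6107, -0.0069, 0.1186]
tcp_rot: [-0.157, 0.719, -0.662, 0.144]
contact_force: [-23.3, -4.2, 17.1]
width: 0.375
```

Run:
```python
from h import *
p0,R=st()
cx,cy,cz=frame(4.7); q=p0-np.array([.6137,-.0067,.115]);print([(q@v*1000).round(1) for v in(cx,cy,cz)])
w=arm.read_camera("wrist")
a=cv2.resize(w["color"][130:250,270:360,::-1],None,fx=6,fy=6,interpolation=cv2.INTER_CUBIC)
cv2.imwrite("pics/w17.png",cv2.convertScaleAbs(np.minimum(a,80),alpha=3))
```

```text
t 16.95 p [ 0.6107 -0.0069  0.1186] x [ 8.330e-02 -9.965e-01 -6.000e-04] z [ 0.4147  0.0352 -0.9093] F [-23.3  -4.2  17.1] M [-0.53  2.61 -0.06] w 33.0 q [-0.28  0.2   1.95  0.26  0.61  1.02]
[np.float64(-1.3), np.float64(0.1), np.float64(4.5)]
```

View pics/w17.png

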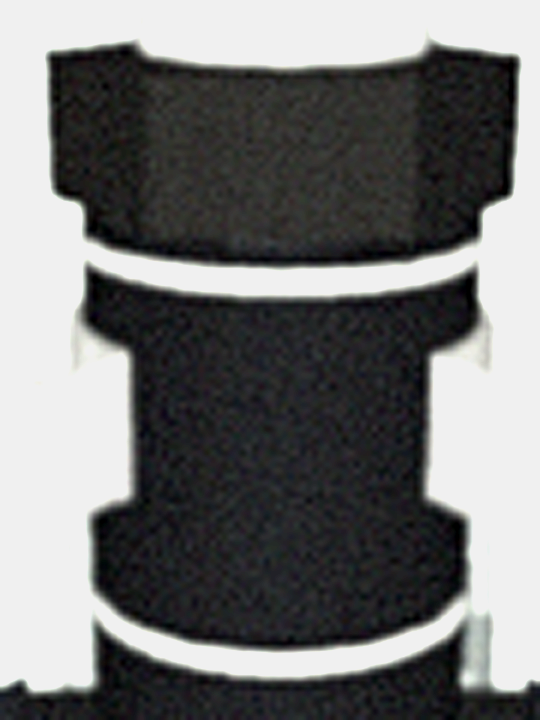

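Request:
apply_moves(
  steps=[
    [0.1,0.01,0.05,0,0,0,1],
    [0.18,0.01,0.08,0,0,0,1],
    [0.18,0.01,0.08,0,0,0,1],
  ],
  force=60,
)

```text
clock: 17.38
position: [0.6108, -0.0069, 0.1185]
tcp_rot: [-0.156, 0.719, -0.662, 0.143]
contact_force: [-34.3, -6.8, 23.0]
width: 0.372
```

Run:
```python
from h import *
p0,R=st()
cx,cy,cz=frame(4.7); q=p0-np.array([.6137,-.0067,.115]);print([(q@v*1000).round(1) for v in(cx,cy,cz)],[(np.array(arm.observe()["contact_force"])@v).round(1) for v in(cx,cy,cz)])
```

```text
t 17.38 p [ 0.6108 -0.0069  0.1185] x [ 0.0837 -0.9965 -0.001 ] z [ 0.4114  0.0355 -0.9108] F [-34.3  -6.8  23. ] M [-0.92  3.63 -0.25] w 32.8 q [-0.28  0.2   1.94  0.26  0.61  1.02]
[np.float64(-1.2), np.float64(0.1), np.float64(4.5)] [np.float64(-21.8), np.float64(-3.9), np.float64(35.5)]
```

Request:
apply_moves(
  steps=[
    [-0.05,0,0.11,0,0,0,1],
    [-0.11,-0.01,0.23,0,0,0,1],
    [-0.11,-0.01,0.23,0,0,0,1],
  ],
)

```text
clock: 17.75
position: [0.6116, -0.0067, 0.1196]
tcp_rot: [-0.157, 0.718, -0.662, 0.144]
contact_force: [-2.5, -2.1, -12.9]
width: 0.37
```

Run:
```python
from h import *
p0,R=st()
cx,cy,cz=frame(4.7); q=p0-np.array([.6137,-.0067,.115]);print([(q@v*1000).round(1) for v in(cx,cy,cz)],[(np.array(arm.observe()["contact_force"])@v).round(1) for v in(cx,cy,cz)])
w=arm.read_camera("wrist")
a=cv2.resize(w["color"][130:250,270:360,::-1],None,fx=6,fy=6,interpolation=cv2.INTER_CUBIC)
cv2.imwrite("pics/w18.png",cv2.convertScaleAbs(np.minimum(a,80),alpha=3))
```

```text
t 17.75 p [ 0.6116 -0.0067  0.1196] x [ 0.0816 -0.9967 -0.0016] z [ 0.4147  0.0354 -0.9093] F [ -2.5  -2.1 -12.9] M [-0.45  1.41 -0.12] w 32.6 q [-0.28  0.2   1.94  0.26  0.61  1.02]
[np.float64(0.1), np.float64(0.2), np.float64(5.1)] [np.float64(-7.9), np.float64(-1.9), np.float64(-10.6)]
```

View pics/w18.png

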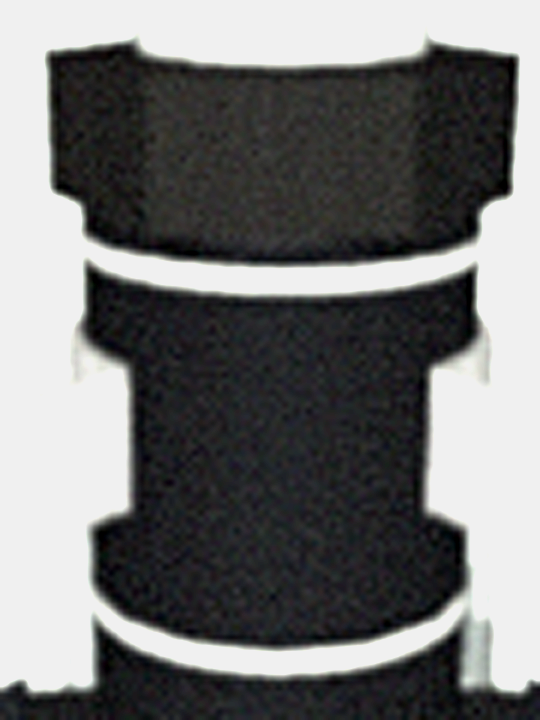

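Request:
apply_moves(
  steps=[
    [0.06,0,-0.12,0,0,0,1],
    [0.11,0,-0.24,0,0,0,1],
    [0.11,0,-0.24,0,0,0,1],
    [0.06,0,-0.12,0,0,0,1],
  ],
)

```text
clock: 18.3
position: [0.6148, -0.0066, 0.1211]
tcp_rot: [-0.159, 0.718, -0.662, 0.146]
contact_force: [6.1, -2.0, -21.4]
width: 0.369
```

Run:
```python
from h import *
p0,R=st()
cx,cy,cz=frame(4.7); q=p0-np.array([.6137,-.0067,.115]);print([(q@v*1000).round(1) for v in(cx,cy,cz)],[(np.array(arm.observe()["contact_force"])@v).round(1) for v in(cx,cy,cz)])
```

```text
t 18.3 p [ 0.6148 -0.0066  0.1211] x [ 8.170e-02 -9.967e-01 -3.000e-04] z [ 0.4203  0.0348 -0.9067] F [  6.1  -2.  -21.4] M [-0.31  0.85 -0.08] w 32.4 q [-0.28  0.2   1.94  0.26  0.61  1.02]
[np.float64(3.5), np.float64(0.0), np.float64(5.1)] [np.float64(-3.7), np.float64(-2.5), np.float64(-21.8)]
```

Request:
apply_moves(
  steps=[
    [-0.09,-0.01,-0.04,0,0,0,1],
    [-0.18,-0.01,-0.08,0,0,0,1],
    [-0.27,-0.02,-0.13,0,0,0,1],
    [-0.27,-0.02,-0.13,0,0,0,1],
  ],
)

```text
clock: 18.8
position: [0.6144, -0.0069, 0.1213]
tcp_rot: [-0.16, 0.717, -0.662, 0.148]
contact_force: [10.5, 1.9, -18.3]
width: 0.369
```

```bash
cat > q.py <<'E'
from h import *
p0,R=st()
cx,cy,cz=frame(4.7); q=p0-np.array([.6137,-.0067,.115]);print([(q@v*1000).round(1) for v in(cx,cy,cz)],[(np.array(arm.observe()["contact_force"])@v).round(1) for v in(cx,cy,cz)])
E
python3 q.py
```

```text
t 18.8 p [ 0.6144 -0.0069  0.1213] x [ 8.080e-02 -9.967e-01  3.000e-04] z [ 0.425   0.0342 -0.9046] F [ 10.5   1.9 -18.3] M [ 0.22 -0.07  0.1 ] w 32.5 q [-0.28  0.2   1.94  0.27  0.6   1.02]
[np.float64(3.3), np.float64(-0.2), np.float64(5.4)] [np.float64(1.9), np.float64(1.0), np.float64(-21.0)]
```

Request:
apply_moves(
  steps=[
    [-0.09,-0.01,-0.04,0,0,0,1],
    [-0.14,-0.01,-0.06,0,0,0,1],
    [-0.14,-0.01,-0.06,0,0,0,1],
  ],
)

```text
clock: 19.18
position: [0.6139, -0.007, 0.1216]
tcp_rot: [-0.161, 0.717, -0.661, 0.149]
contact_force: [13.2, 2.9, -16.7]
width: 0.373
```

```bash
python3 q.py
```

```text
t 19.18 p [ 0.6139 -0.007   0.1216] x [ 8.070e-02 -9.967e-01  7.000e-04] z [ 0.4267  0.0339 -0.9038] F [ 13.2   2.9 -16.7] M [ 0.33 -0.27  0.16] w 32.8 q [-0.28  0.2   1.95  0.27  0.6   1.02]
[np.float64(2.9), np.float64(-0.4), np.float64(5.9)] [np.float64(5.1), np.float64(1.8), np.float64(-20.8)]
```

Request:
apply_moves(
  steps=[
    [0.03,0,-0.07,0,0,0,1],
    [0.06,0,-0.14,0,0,0,1],
    [0.06,0,-0.14,0,0,0,1],
  ],
)

```text
clock: 19.55
position: [0.614, -0.0072, 0.1208]
tcp_rot: [-0.161, 0.717, -0.661, 0.149]
contact_force: [5.1, 5.2, -2.3]
width: 0.369
```

```bash
python3 q.py
python3 - <<'E'
from h import *
import pickle
p0,R=st()
w=arm.read_camera("wrist")
pickle.dump((w,p0,R),open("w19.pkl","wb"))
a=cv2.resize(w["color"][130:250,270:360,::-1],None,fx=6,fy=6,interpolation=cv2.INTER_CUBIC)
cv2.imwrite("pics/w19.png",cv2.convertScaleAbs(np.minimum(a,80),alpha=3))
E
```

```text
t 19.55 p [ 0.614  -0.0072  0.1208] x [ 0.0811 -0.9967  0.001 ] z [ 0.4263  0.0337 -0.904 ] F [ 5.1  5.2 -2.3] M [ 0.61 -0.26  0.28] w 32.5 q [-0.28  0.2   1.95  0.27  0.6   1.02]
[np.float64(2.7), np.float64(-0.5), np.float64(5.2)] [np.float64(4.0), np.float64(4.7), np.float64(-4.4)]
t 19.55 p [ 0.614  -0.0072  0.1208] x [ 0.0811 -0.9967  0.001 ] z [ 0.4263  0.0337 -0.904 ] F [ 5.1  5.2 -2.3] M [ 0.61 -0.26  0.28] w 32.5 q [-0.28  0.2   1.95  0.27  0.6   1.02]
```

View pics/w19.png

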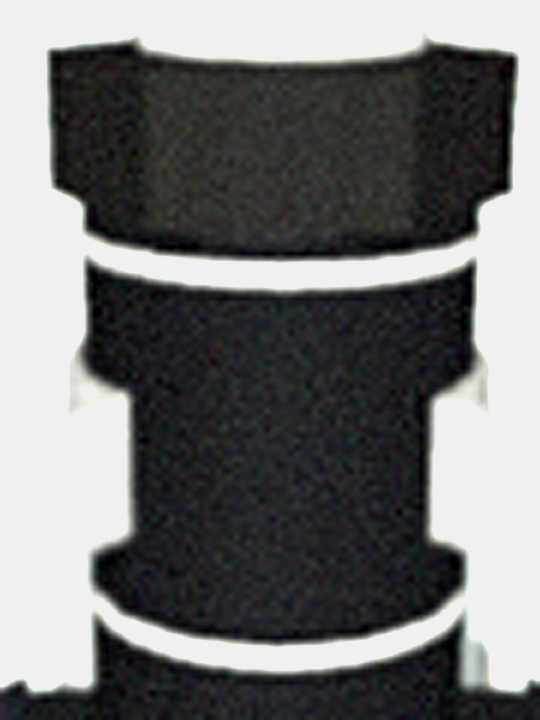

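Run:
```python
from h import *
import pickle
w,p0,R=pickle.load(open("w19.pkl","rb"))
def f(px,py,h):
    u,v=270+(px+.5)/6-.5,130+(py+.5)/6-.5
    p,d=ray(w,u,v); z=R[:,2]; q=p+d*((p0-p)@z+.0045-h)/(d@z)-p0
    return (q@R[:,0]*1000).round(1),(-q@R[:,1]*1000).round(1)
print("collar near",f(52,188,0),"far",f(49,52,0))
print("throat z13",f(130,390,.013),f(428,392,.013),"throat near",f(133,538,.013),f(430,538,.013),"leaf z0",f(82,350,0))
```

```text
collar near (np.float64(-19.5), np.float64(59.6)) far (np.float64(-19.2), np.float64(70.7))
throat z13 (np.float64(-12.3), np.float64(46.0)) (np.float64(11.1), np.float64(45.8)) throat near (np.float64(-12.4), np.float64(33.5)) (np.float64(11.7), np.float64(33.5)) leaf z0 (np.float64(-17.5), np.float64(45.7))
```

Request:
apply_moves(
  steps=[
    [0.05,0,-0.11,0,0,0,1],
    [0.1,0.01,-0.22,0,0,0,1],
    [0.1,0.01,-0.22,0,0,0,1],
  ],
)

```text
clock: 19.98
position: [0.6143, -0.0068, 0.1203]
tcp_rot: [-0.161, 0.718, -0.661, 0.149]
contact_force: [-17.8, 4.4, 23.0]
width: 0.372
```

```bash
python3 q.py
```

```text
t 19.98 p [ 0.6143 -0.0068  0.1203] x [ 0.0825 -0.9966  0.001 ] z [ 0.4256  0.0344 -0.9043] F [-17.8   4.4  23. ] M [0.67 1.22 0.35] w 32.7 q [-0.28  0.2   1.95  0.27  0.6   1.01]
[np.float64(2.8), np.float64(-0.2), np.float64(4.5)] [np.float64(-6.1), np.float64(5.9), np.float64(28.2)]
```

Request:
apply_moves(
  steps=[
    [-0.04,0,0.09,0,0,0,1],
    [-0.04,0,0.09,0,0,0,0.0],
    [-0.04,0,0.09,0,0,0,-0.3],
    [-0.04,0,0.09,0,0,0,-0.3],
    [-0.04,0,0.09,0,0,0,-0.3],
    [-0.8,-0.07,1.7,0,0,0,-0.3],
    [-1.7,-0.14,3.6,0,0,0,-0.3],
    [-3.8,-0.31,8.2,0,0,0,-0.3],
    [-3.8,-0.31,8.2,0,0,0,-0.3],
  ],
)

```text
clock: 21.1
position: [0.5762, -0.0109, 0.2025]
tcp_rot: [-0.161, 0.717, -0.661, 0.15]
contact_force: [0.2, -0.2, 0.5]
width: 0.654
```

```bash
python3 q.py
python3 - <<'E'
from h import *
w=arm.read_camera("wrist")
cv2.imwrite("pics/w20.png",w["color"][:,:,::-1])
E
```

```text
t 21.1 p [ 0.5762 -0.0109  0.2025] x [ 0.081  -0.9967  0.0029] z [ 0.4275  0.0321 -0.9034] F [ 0.2 -0.2  0.5] M [-0.04  0.3  -0.04] w 57.6 q [-0.31 -0.02  1.99  0.23  0.77  1.04]
[np.float64(2.8), np.float64(-1.1), np.float64(95.2)] [np.float64(0.3), np.float64(-0.2), np.float64(0.4)]
```

View pics/w20.png

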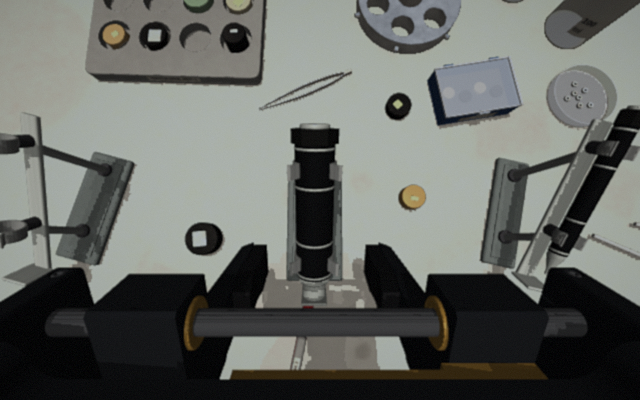

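Run:
```python
from h import *
w=arm.read_camera("wrist");s=arm.read_camera("scene");t=arm.read_camera("top")
a=cv2.resize(w["color"][115:300,270:365,::-1],None,fx=3.2,fy=3.2,interpolation=cv2.INTER_CUBIC)
b=cv2.resize(w["color"][95:280,510:640,::-1],None,fx=3.2,fy=3.2,interpolation=cv2.INTER_CUBIC)
cv2.imwrite("pics/w21.png",cv2.convertScaleAbs(np.hstack([a,b]),alpha=1.4))
cv2.imwrite("pics/s21.png",s["color"][:,:,::-1])
```

```text
(no output)
```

View pics/w21.png

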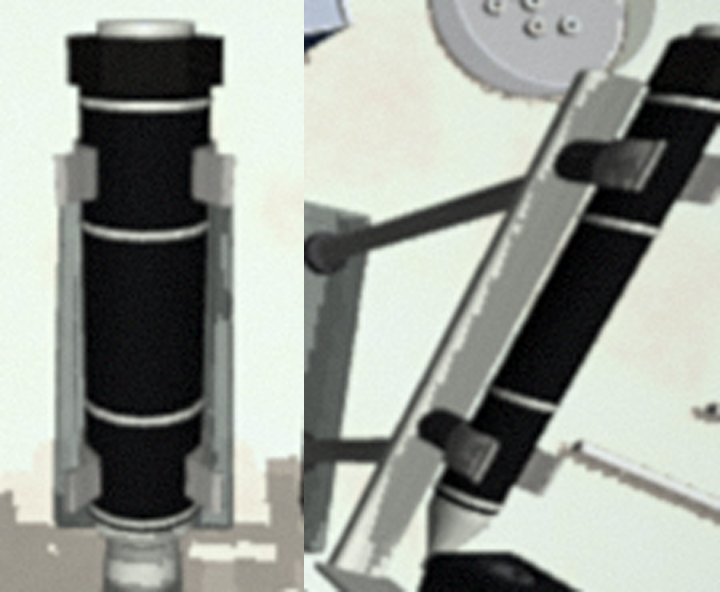

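Request:
apply_moves(
  steps=[
    [-5,0,4,0,0.1,0,-0.5],
    [-10,0,6,0,0.2,0,-0.5],
    [-15,2,8,0,0.3,0,-0.5],
    [-18,6,8,0,0.42,0,-0.5],
    [-20,12,8,0,0.42,0,-0.5],
    [-22,18,8,0,0.42,0,-0.5],
    [-24,24,8,0,0.42,0,-0.5],
    [-24,30,8,0,0.42,0,-0.5],
    [-24,30,8,0,0.42,0,-0.5],
    [-24,30,8,0,0.42,0,-0.5],
  ],
)

```text
clock: 22.55
position: [0.3342, 0.2896, 0.2769]
tcp_rot: [-0.016, 0.733, -0.68, -0.007]
contact_force: [0.8, 0.7, -0.4]
width: 0.753
```

```bash
python3 q.py
python3 - <<'E'
from h import *
import pickle
w=arm.read_camera("wrist");s=arm.read_camera("scene");t=arm.read_camera("top")
pickle.dump((w,t,s),open("c22.pkl","wb"))
crop(s["color"],290,130,480,280,4,"pics/s22.png")
crop(t["color"],180,90,440,280,3,"pics/t22.png")
E
```

```text
t 22.55 p [0.3342 0.2896 0.2769] x [ 0.0757 -0.9966 -0.0316] z [ 0.0125  0.0326 -0.9994] F [ 0.8  0.7 -0.4] M [-0.03  0.15 -0.02] w 66.2 q [ 0.43 -0.18  1.91  0.02  1.38  1.92]
[np.float64(-162.0), np.float64(318.2), np.float64(254.2)] [np.float64(0.6), np.float64(0.6), np.float64(-0.7)]
```

View pics/s22.png

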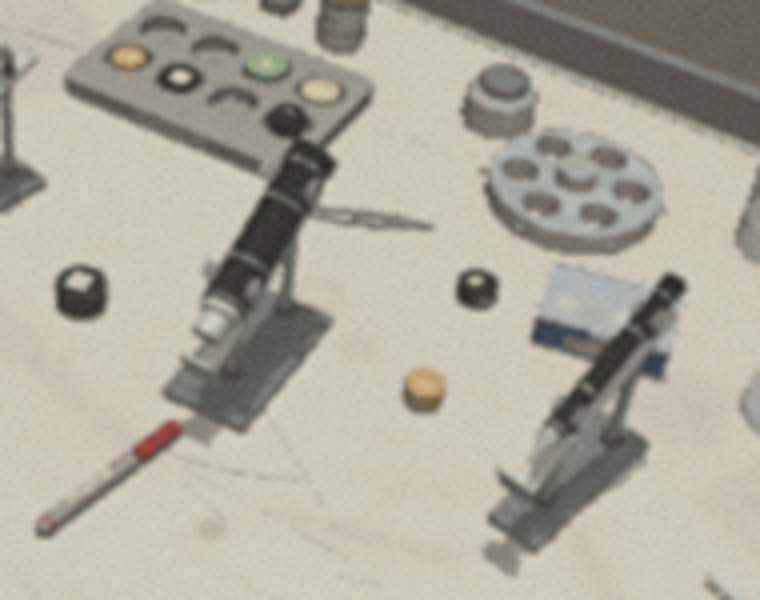

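View pics/t22.png

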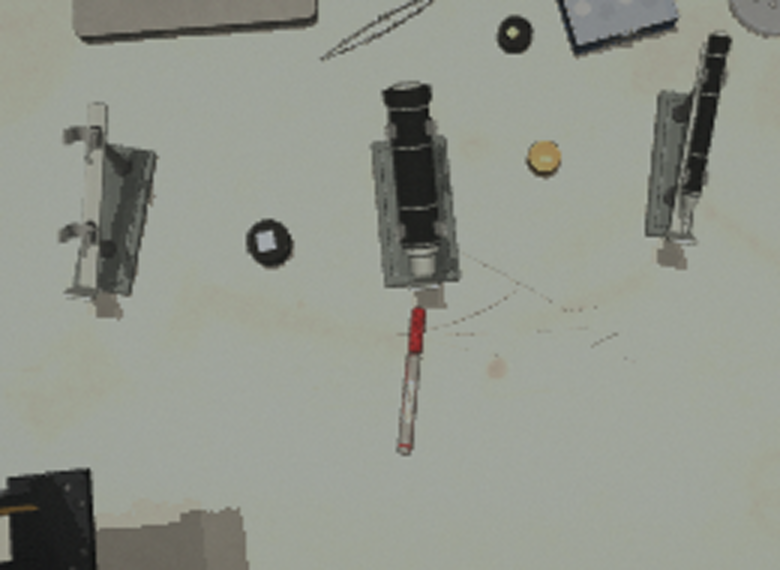

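Run:
```python
from h import *
import pickle
t0,_=pickle.load(open("c0.pkl","rb")); w,t,s=pickle.load(open("c22.pkl","rb"))
d=cv2.absdiff(t0["color"],t["color"]).max(2)
for n,(x0,y0,x1,y1) in dict(marker=(308,190,326,245),black=(258,158,282,184),orange=(352,134,372,152)).items(): print(n,d[y0:y1,x0:x1].max(),(d[y0:y1,x0:x1]>40).sum())
st(); print(arm.sign_off())
```

```text
marker 14 0
black 14 0
orange 14 0
t 22.7 p [0.3351 0.2886 0.2779] x [ 0.072  -0.9969 -0.0326] z [ 0.0146  0.0337 -0.9993] F [-0.1 -1.3  1.1] M [-0.05  0.17 -0.  ] w 66.0 q [ 0.42 -0.18  1.91  0.03  1.38  1.92]
the job is handed in; nothing more can be done
None
```

The scriber is in the 16 mm stand on the right and the microscope is in the 34 mm stand in the middle. Both lie tip down the slope, and the 24 mm stand on the left stays empty. I handed the job in at 22.7 s with the gripper open and clear of everything.

- **Seating:** The last wrist and scene pictures show both clips wrapped round each barrel. By the arm's position, each axis came to within about 0.3 mm of its seat, under 21 N for the scriber and 28 N for the microscope.
- **Centring:** The scriber sits within about 1 mm of midway between the clips.
- **Microscope correction:** It first seated about 2.5 mm too far down the slope, so I slid it up while it was in the clips. It stuck and then slipped past the middle, ending about 1.3 mm up the slope, give or take 1 mm.
- **Overpress:** I had the microscope's grip offset the wrong way round, so the push briefly reached about 50 N at the wrist. That force went through the held microscope and stayed well under the 120 N limit.
- **A check that disagreed:** A rough triangulation from the top and scene cameras put the lower end of the scriber's barrel about 3.5 mm high. That is within a pixel or two, and the close-up shows both clips closed.
- **Bystanders:** Top-camera pictures from before and after show no change at the marker or the two specimens.

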